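# Set a sample cell in the light path of a bench cell reader

## Robot

A 7-joint arm with a two-finger parallel gripper is mounted at the origin on a cart in front of the work surface, level with it; the furniture and walls round the work are solid. World frame = base frame: x ahead of the robot, y to its left, z up, the work surface at z = 0. Lengths are in m, angles in rad, forces in N, time in s.
With the tool pointing down it reaches from about 0.425 to 0.925 m from the base axis. Payload 6.8 kg.
Tool frame: the origin (TCP) lies between the finger pads; the fingertips stand 14 mm ahead of it and the grasp point (between the pads) lies 5 mm behind it; z points along the fingers, y is the direction in which the jaws open and shut (so a half turn about z gives the same grasp; the last joint's range is limited). The gripper opens to 85 mm and grips with 20 to 120 N. Pads are 22 mm wide; open, the fingers measure 114 mm over their backs; the gripper's body (76 mm by 85 mm) begins 54 mm behind the grasp point. The pads swing forward as they close: fully open they stand 13 mm farther back than shut.
Start: joints at [1.008, 0.477, 0.022, 1.555, -0.011, 1.109, -0.083], TCP at [0.297, -0.606, 0.245] pointing down, gripper open.
Joint ranges: [-2.96, 2.96], [-0.34, 2.1], [-1.41, 1.46], [0.24, 2.44], [-1.37, 4.51], [0.17, 1.92], [-2.96, 2.96]. Speed limits (rad/s): [2.39, 2.39, 3.14, 3.14, 3.14, 3.14, 3.14].

## Interface

Orientations are given as a unit quaternion [w, x, y, z].
In Python, from station import bot gives the robot as it stands.
- The arm moves only by the shell command python3 -m crank 'ROWS' [FORCE]. ROWS is JSON, a list of rows, each a list of 3 entries, a list of its own where there are three numbers: the shift along the tool's x, y, z in m, then the turn, a rotation vector about the tool's x, y, z in degrees, then the finger opening in m, from 0 to 0.0854. A call has 1 to 10 rows; each row shifts and turns the commanded pose from where the row before left it, along the tool's axes as they then stand; what a row does not reach is not made up. A row lasts 1/8 s, in which the tool goes at most 62.5 mm and 10.7 degrees, less where a joint would pass 70% of its speed; a pose out of reach is approached as far as the arm can. A call is refused whole if a number of a shift passes 0.0625 or a number of a turn 10.7, either way. A call with a gripper value outside its range is refused whole. The fingers move at their own pace and stop on an object; FORCE is the grip in N (left out, the last holds). Time passes only in rows, so rows that do not move let the fingers close. It gives the time, the measured TCP pose, the force and the opening at its end, in the units of the state.
- bot.get_obs(): the state, without advancing time (a new reading comes with each control period).
- bot.read_camera(name): name is "scene" or "top" or "wrist"; returns (picture, depth): 400x640x3 uint8, red, green, blue; 400x640 float32, m along the optical axis (not along the pixel's ray), 0 where there is no reading.
- bot.calibration(name): a dict with "fx", "fy", "cx", "cy" (pixels), "D" ([k1, k2, p1, p2, k3] as OpenCV has them; the pictures are not rectified), "extrinsics" (4x4, takes a point from camera to world coordinates). Camera axes: x right, y down, z forward; pixel columns grow to the right and rows downward; lengths in m; the calibration is good to about 2 mm. A picture is of the moment at which its call begins: read the wrist's pose just before it. calibration takes no time and is no camera call; for the wrist camera it gives the pose at the moment of the call.
- bot.hand_in(): hands the job in, once; it reports no verdict.
The state is a dict: "t": time; "q": joint angles; "joint_vel": joint speeds; "joint_torque": joint torques, N m; "eef_pos": TCP position; "tool_rot": TCP orientation; "contact_force": force on the tool from outside, world axes, zero at the start; "torque": the same for the moment, N m; "gripper_width": opening from 0.0 (shut) to 1.0 (fully open).
Only numpy, scipy, OpenCV 4.12 (cv2) and the standard library are available. Lean on these libraries where they do the work, as an engineer would, in place of code of your own. Each camera call takes 0.05 s, during which the arm holds its last target.

## Task

Pull the dust plug straight up out of the cell reader's well and put it in the shallow dark tray beside the reader (not the one at the back by the window). Then set the square glass sample cell fully down in the well so that the light running from one head to the other passes straight through its two clear faces, without dropping the cell or knocking it over. Last, slide the shutter tab on the lamp head across until the shutter is fully open.

Things in the scene. Friction and masses are not known exactly. Their poses are not given: they have to be found in the camera images.
- reader: The cell reader, fixed to the bench: dark base plate 100 x 240 x 12 mm with two grey box heads (each 90 wide, 72 long, top 80 mm above the bench) that face each other 90 mm apart, and between them an aluminium block 64 x 64 mm, top 34 mm above the bench, with the square well. Origin: centre of the base plate's underside. Its y axis is the light path: lamp head (with the shutter tab on top) at +y, detector head at -y; z up.
- well (a point): Centre of the well's floor, 12 mm above the bench; axes as the reader's. The well is 33 x 33 mm, 22 mm deep, sides along the reader's x and y, with a 3 mm chamfer at the mouth.
- shutter (a joint): Lamp shutter, slides along the reader's +x: 0 m shut, 0.030 m fully open (end stop). It moves with about 1.5 N and stays where it is left.
- tab (a point): Centre of the top of the shutter's black tab, which stands 24 mm up from the lamp head's flat top (tab 10 mm along the reader's x, 24 mm along its y); it moves with the shutter. Nothing else stands on the head's top, which is 80 mm above the bench.
- plug: Black dust plug, about 50 g, standing loose in the well at the start. Origin: centre of its foot. Square shank 29 x 29 x 20 mm, then a square flange 44 x 44 x 5 mm that rests on the block, then a round knob 20 mm in diameter and 30 mm high (25 to 55 mm above the foot). z along the knob, up.
- cell: Sample cell standing on the bench, about 90 g: 30 x 30 mm, body 66 mm high, with a black cap up to 74 mm. Origin: centre of its foot; z up. The two faces across its own y axis are clear glass; the two across its x axis are closed aluminium sides with fine ribs 35 to 62 mm up, for gripping. The light passes along the cell's y, either way round. The raised bar on the cap runs along y.
- tray: Shallow dark tray with grey lining, fixed on the bench to the left or right of the reader (a like tray stands far back under the window; it is not meant), 165 (its x) x 125 (its y) x 28 mm, origin at the centre of its underside; floor 5 mm up, walls 2 mm thick.
There are look-alikes about, which are no part of the job. What is shaped like the plug but green or pink is not meant.

How it is judged:
By the outcome, as a careful person would: the job done as asked, in the order asked, and still so for the second after the job is handed in, with the robot touching nothing.
It also fails if it takes over 66 s, if anything falls off the work surface, if the arm or the gripper's body presses on something with over 40 N, if the wrist force passes 120 N, or if a joint passes its speed limit or range.

## Working session

There is one attempt and no reset: what is moved stays moved. The work goes in short steps, Python scripts to look and compute and a shell command to move; the robot and the scene stay as the last step left them, time stands still between calls to the robot, and variables do not carry over. Pictures are saved under pics/ and viewed, and the job is handed in when it is done.

```bash
ls; mkdir -p pics; python3 - <<'E'
from station import bot
import cv2,numpy as np
print(bot.get_obs())
for n in ["scene","top","wrist"]:
    p,d=bot.read_camera(n); c=bot.calibration(n)
    cv2.imwrite(f"pics/{n}0.png",p[:,:,::-1]); np.save(f"pics/{n}0_d.npy",d); np.save(f"pics/{n}0.npy",p)
    print(n,c)
E
```

```text
pics
{'t': 0.0, 'q': array([ 1.00788169,  0.47781846,  0.02233551,  1.55647649, -0.01147543,
        1.10931173, -0.08310833]), 'joint_vel': array([-0.00018814,  0.00034505, -0.00139045, -0.00059204, -0.00040718,
       -0.00065674,  0.00028759]), 'joint_torque': array([ 2.74447466e-04, -5.96446931e+01,  1.60795044e+00, -2.81191152e+01,
        1.24741867e-02,  9.36827157e-03,  2.13456286e-05]), 'eef_pos': array([ 0.29625084, -0.6058645 ,  0.24430275]), 'tool_rot': array([-8.97071190e-04,  9.74250637e-01,  2.25465758e-01, -2.90421303e-04]), 'contact_force': array([-0.14706905,  0.70524464, -0.19756445]), 'torque': array([-0.00026863, -0.0038028 ,  0.07241896]), 'gripper_width': 1.001268005143015}
scene {'fx': 450.77008885585377, 'fy': 450.77008885585377, 'cx': 320.34538451152423, 'cy': 201.60959544181168, 'D': array([-0.0103286,  0.       ,  0.       ,  0.       ,  0.       ]), 'extrinsics': array([[-0.62847269, -0.32345827,  0.70738733, -0.29669466],
       [-0.77775516,  0.27407645, -0.56566688,  0.64895041],
       [-0.01090857, -0.90568032, -0.4238209 ,  0.57876486],
       [ 0. 
[... 340 characters left out ...]
4866, -0.02726437,  0.01296439],
       [ 0.02993234, -0.14503484, -0.98897368,  1.17172461],
       [ 0.        ,  0.        ,  0.        ,  1.        ]])}
wrist {'fx': 352.5378234776109, 'fy': 352.5378234776109, 'cx': 321.45343279473025, 'cy': 193.83011399746687, 'D': array([-0.07231118,  0.        ,  0.        ,  0.        ,  0.        ]), 'extrinsics': array([[ 4.37992849e-01, -8.55476967e-01, -2.76263323e-01,
         3.67452294e-01],
       [-8.98978077e-01, -4.17080401e-01, -1.33724925e-01,
        -5.72606164e-01],
       [-8.25424485e-04,  3.06925232e-01, -9.51733272e-01,
         3.72979360e-01],
       [ 0.00000000e+00,  0.00000000e+00,  0.00000000e+00,
         1.00000000e+00]])}
```

View pics/scene0.png

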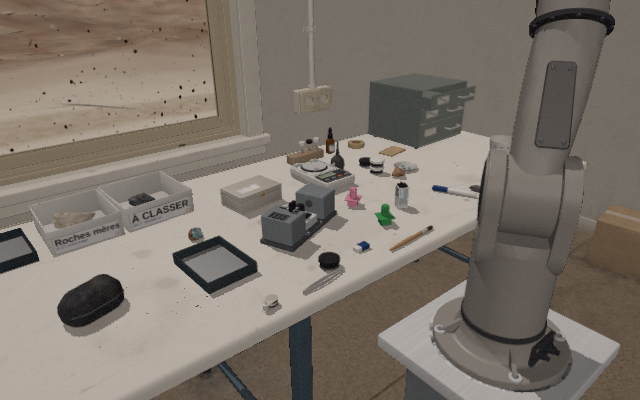

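View pics/top0.png

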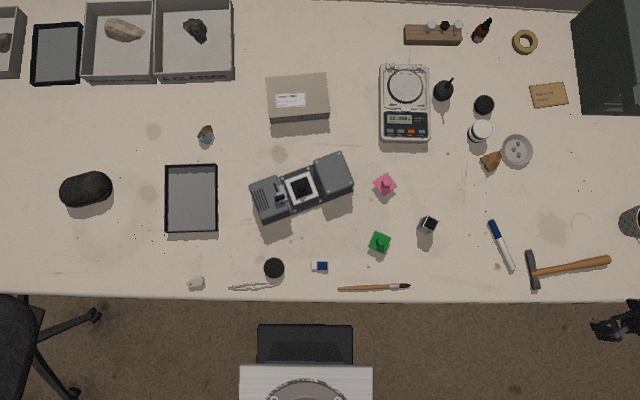

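View pics/wrist0.png

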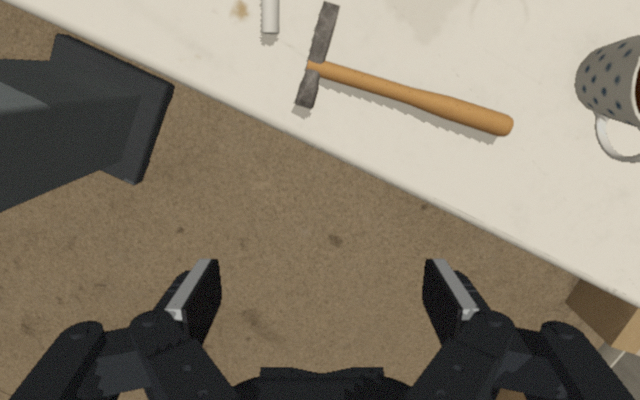

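The top view shows the reader at about (300,187) and the tray at (190,198). The cell is at about (428,225), and the green (380,242) and pink (385,184) pieces are decoys. The back tray is at (55,53). Next I'll look at enlarged crops.

```bash
cat > h.py <<'E'
import cv2,numpy as np
from station import bot
from scipy.spatial.transform import Rotation as R
def ray(c,uv):
    K=np.array([[c['fx'],0,c['cx']],[0,c['fy'],c['cy']],[0,0,1]])
    n=cv2.undistortPoints(np.array([[uv]],float),K,np.array(c['D']))[0,0]
    T=c['extrinsics']; return T[:3,3],T[:3,:3]@np.array([n[0],n[1],1.])
def onz(c,uv,z):
    o,r=ray(c,uv); return o+r*(z-o[2])/r[2]
def dep(c,uv,d):
    o,r=ray(c,uv); return o+r*d
def tri(*crs):
    A=np.zeros((3,3));b=np.zeros(3);L=[]
    for c,uv in crs:
        o,r=ray(c,uv); r=r/np.linalg.norm(r);P=np.eye(3)-np.outer(r,r);A+=P;b+=P@o;L.append((o,P))
    x=np.linalg.solve(A,b); return x,[round(1000*float(np.linalg.norm(P@(x-o))),1) for o,P in L]
def proj(c,X):
    K=np.array([[c['fx'],0,c['cx']],[0,c['fy'],c['cy']],[0,0,1]])
    T=np.linalg.inv(c['extrinsics']); X=np.atleast_2d(X)
    return cv2.projectPoints(X,cv2.Rodrigues(T[:3,:3])[0],T[:3,3],K,np.array(c['D']))[0][:,0]
def crop(p,x0,y0,w,h,s,name):
    a=cv2.resize(p[y0:y0+h,x0:x0+w,::-1],None,fx=s,fy=s,interpolation=cv2.INTER_CUBIC)
    for i in range(0,w,10): cv2.putText(a,str(x0+i),(i*s,8),0,.3,(0,0,255),1); cv2.line(a,(i*s,10),(i*s,16),(0,0,255),1)
    for i in range(0,h,10): cv2.putText(a,str(y0+i),(0,i*s+4),0,.3,(0,0,255),1)
    cv2.imwrite(name,a)
def ori():
    o=bot.get_obs(); q=o['tool_rot']; return o,R.from_quat([q[1],q[2],q[3],q[0]])
def go(X,yaw=None,tilt0=True):
    """print shift in tool axes and rotation vec in tool axes to reach TCP X with jaw axis (tool y) at world angle yaw, tool down"""
    o,r=ori(); d=np.array(X)-o['eef_pos']; M=r.as_matrix()
    print('pos',o['eef_pos'].round(4),'world shift',d.round(4),'tool shift',(M.T@d).round(4),'jaw ang',np.degrees(np.arctan2(M[1,1],M[0,1])).round(2),'t',o['t'],'w',round(float(o['gripper_width']),3),'F',o['contact_force'].round(1))
    if yaw is not None:
        for k in (0,180):
            a=np.radians(yaw+k); y=np.array([np.cos(a),np.sin(a),0]); z=np.array([0,0,-1.]); x=np.cross(y,z)
            G=R.from_matrix(np.stack([x,y,z],1)); rv=(r.inv()*G).as_rotvec(degrees=True)
            print('  rot',rv.round(2),'final-axes shift',(G.as_matrix().T@d).round(4))
E
python3 - <<'E'
from h import *
p=np.load('pics/top0.npy');crop(p,240,145,130,90,6,'pics/t_reader.png');crop(p,360,165,90,95,6,'pics/t_cell.png')
p=np.load('pics/scene0.npy');crop(p,250,175,100,80,8,'pics/s_reader.png');crop(p,370,170,60,65,9,'pics/s_cell.png')
E
```

```text
(no output)
```

View pics/t_reader.png

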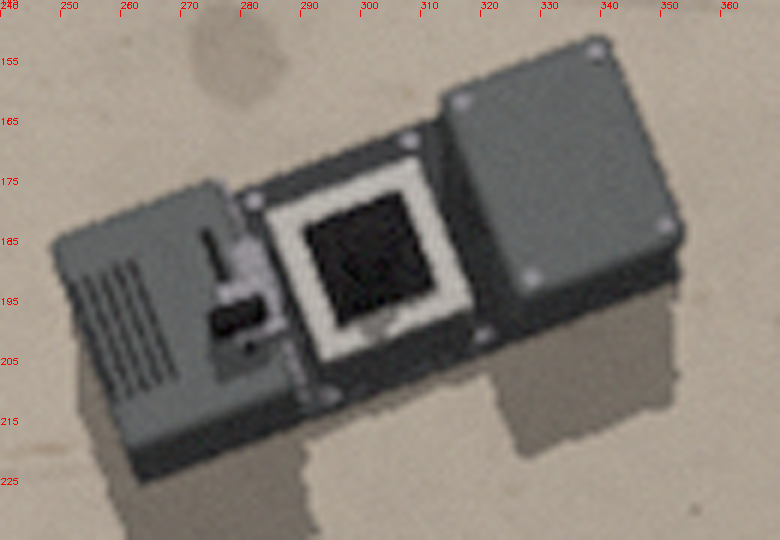

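View pics/t_cell.png

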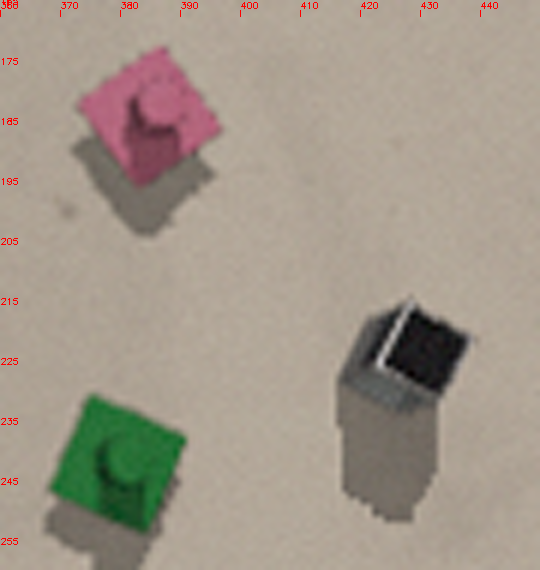

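View pics/s_reader.png

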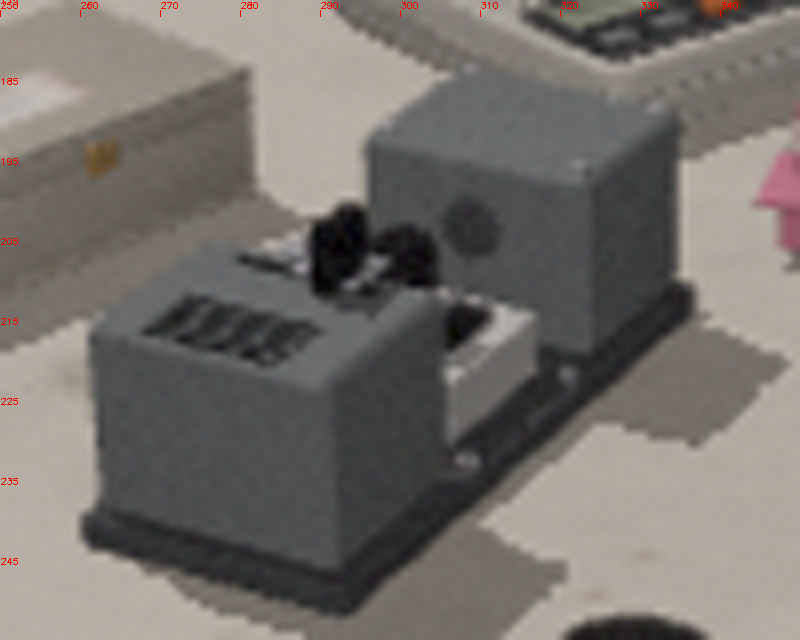

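View pics/s_cell.png

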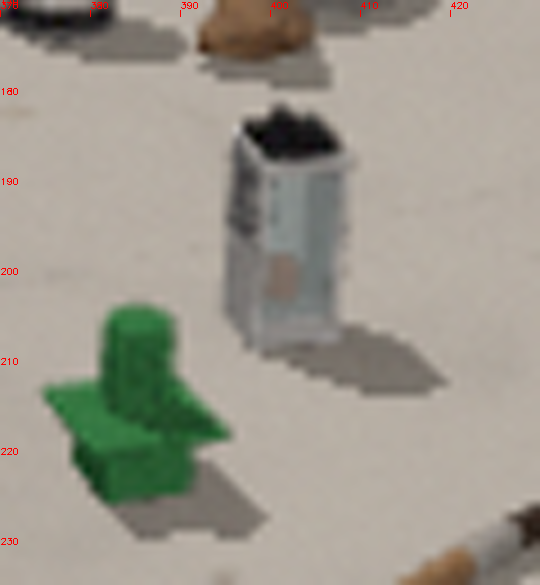

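```bash
python3 - <<'E'
from h import *
c=bot.calibration('top'); s=bot.calibration('scene')
blk=np.array([onz(c,u,.034) for u in [(309.2,171.2),(318.7,195),(294.2,205.3),(284.3,180.3)]])
print('block',blk.round(4),blk.mean(0).round(4),[np.linalg.norm(blk[i]-blk[i-1]).round(4) for i in range(4)])
det=np.array([onz(c,u,.08) for u in [(340.7,151.3),(354.2,184.2),(327.5,194.2),(313.8,160.3)]])
lam=np.array([onz(c,u,.08) for u in [(276,175),(291,208.5),(262,219.5),(249,185.5)]])
for n,a in(('det',det),('lamp',lam)):print(n,a.mean(0).round(4),[np.linalg.norm(a[i]-a[i-1]).round(4) for i in range(4)])
v=lam.mean(0)-det.mean(0);print('y axis deg',np.degrees(np.arctan2(v[1],v[0])),np.linalg.norm(v), 'mid',((lam+det)/2).mean(0))
for a in (det,lam):
  for i in range(4):
    e=a[i]-a[i-1]; print(np.degrees(np.arctan2(e[1],e[0])).round(1),end=' ')
cap=np.array([onz(c,u,.07) for u in [(428,215),(438.3,221.3),(433.3,231.3),(423,225.8)]])
print('\ncap',cap.round(4),cap.mean(0),[np.linalg.norm(cap[i]-cap[i-1]).round(4) for i in range(4)],[np.degrees(np.arctan2(*(cap[i]-cap[i-1])[1::-1])).round(1) for i in range(4)])
tr=np.array([onz(c,u,.028) for u in [(166,165),(217,164),(217,232),(165,233)]]);print('tray',tr.round(3),tr.mean(0))
print('tri cap centre',tri((c,(430.6,223.4)),(s,(402.3,186.5))))
print('tri det', tri((c,(340.7,151.3)),(s,(333,189.5))),'lamp far', tri((c,(291,208.5)),(s,(305,208))))
d=np.load('pics/top0_d.npy')
for u in [(300,187),(430,223),(335,172),(278,197),(190,200),(274,187)]: print(u,dep(c,u,d[u[1],u[0]]).round(4))
E
```

```text
block [[ 0.6163  0.0016  0.034 ]
 [ 0.5584 -0.0223  0.034 ]
 [ 0.5323  0.036   0.034 ]
 [ 0.5926  0.0613  0.034 ]] [0.5749 0.0191 0.034 ] [np.float64(0.0642), np.float64(0.0626), np.float64(0.0639), np.float64(0.0654)]
det [ 0.6054 -0.0559  0.08  ] [np.float64(0.0669), np.float64(0.0841), np.float64(0.0666), np.float64(0.086)]
lamp [0.5443 0.0924 0.08  ] [np.float64(0.0669), np.float64(0.0858), np.float64(0.0709), np.float64(0.0848)]
y axis deg 112.3866473298749 0.1603380571793047 mid [0.57482985 0.01827405 0.08      ]
-69.8 -157.6 111.9 22.6 -67.1 -154.7 112.1 22.6 
cap [[ 0.5108 -0.2783  0.07  ]
 [ 0.4964 -0.3026  0.07  ]
 [ 0.4728 -0.2903  0.07  ]
 [ 0.4853 -0.266   0.07  ]] [ 0.49132716 -0.28429682  0.07      ] [np.float64(0.0284), np.float64(0.0283), np.float64(0.0267), np.float64(0.0273)] [np.float64(-25.6), np.float64(-120.7), np.float64(152.5), np.float64(62.8)]
tray [[0.626 0.352 0.028]
 [0.631 0.227 0.028]
 [0.465 0.219 0.028]
 [0.46  0.344 0.028]] [0.54534157 0.2851974  0.028     ]
tri cap centre (array([ 0.49187064, -0.28624178,  0.06246128]), [0.1, 0.1])
tri det (array([ 0.63486124, -0.09778368,  0.06360145]), [35.8, 35.8]) lamp far (array([0.5191303 , 0.04355093, 0.0863601 ]), [1.9, 1.9])
(300, 187) [0.5714 0.0228 0.0668]
(430, 223) [ 0.4916 -0.2813  0.0753]
(335, 172) [ 0.6064 -0.0581  0.0798]
(278, 197) [0.5408 0.0714 0.1066]
(190, 200) [5.446e-01 2.944e-01 1.000e-04]
(274, 187) [0.568  0.0827 0.0794]
```

```bash
python3 - <<'E'
from h import *
go([.490,-.285,.25],22.3)
E
```

```text
pos [ 0.2963 -0.606   0.2446] world shift [0.1937 0.321  0.0054] tool shift [ 0.315  -0.2033 -0.0052] jaw ang -63.94 t 0.15 w 1.002 F [-0.8 -1.  -0.3]
  rot [-7.000e-02 -5.000e-02 -8.624e+01] final-axes shift [ 0.2235  0.301  -0.0054]
  rot [-6.000e-02  7.000e-02  9.376e+01] final-axes shift [-0.2235 -0.301  -0.0054]
```

```bash
python3 -m crank '[[[0.045,-0.029,-0.001],[0,0,0],0.0854],[[0.045,-0.029,-0.001],[0,0,0],0.0854],[[0.045,-0.029,-0.001],[0,0,0],0.0854],[[0.045,-0.029,-0.001],[0,0,0],0.0854],[[0.045,-0.029,-0.001],[0,0,0],0.0854],[[0.045,-0.029,0],[0,0,0],0.0854],[[0.045,-0.029,0],[0,0,0],0.0854],[[0,0,0],[0,0,0],0.0854],[[0,0,0],[0,0,0],0.0854]]'
python3 - <<'E'
from h import *
go([.490,-.285,.25],22.3)
c=bot.calibration('wrist');p,d=bot.read_camera('wrist')
np.save('pics/w1.npy',p);np.save('pics/w1d.npy',d);np.save('pics/w1c.npy',c,allow_pickle=True)
cv2.imwrite('pics/w1.png',p[:,:,::-1])
E
```

```text
t: 1.27
eef_pos: [0.4899, -0.2861, 0.2501]
tool_rot: [0.0, 0.974, 0.225, -0.0]
contact_force: [-1.3, -0.9, -0.3]
gripper_width: 1.0
pos [ 0.4899 -0.2861  0.2501] world shift [ 0.0001  0.0011 -0.0001] tool shift [ 0.0005 -0.0009  0.0001] jaw ang -63.94 t 1.275 w 1.0 F [-1.3 -0.9 -0.3]
  rot [-3.000e-02  4.000e-02 -8.624e+01] final-axes shift [0.001  0.0005 0.0001]
  rot [4.000e-02 3.000e-02 9.376e+01] final-axes shift [-0.001  -0.0005  0.0001]
```

View pics/w1.png

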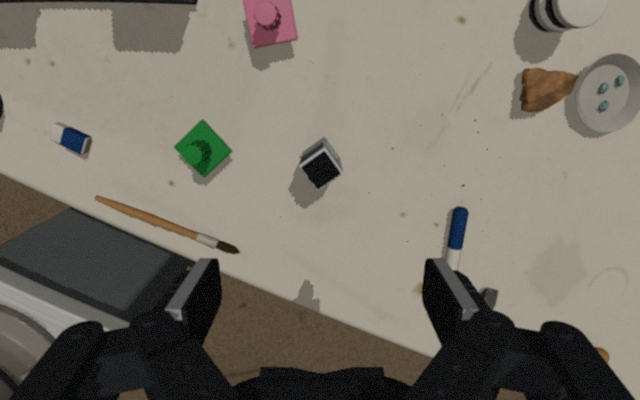

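```bash
python3 - <<'E'
from h import *
p=np.load('pics/w1.npy');crop(p,285,125,75,75,8,'pics/w1c.png')
E
```

```text
(no output)
```

View pics/w1c.png

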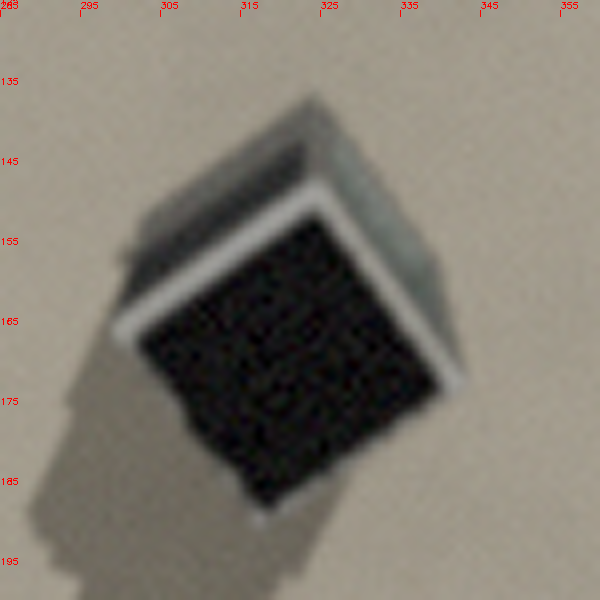

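The close crop of the cell shows a dark ribbed side facing the upper left and a glassy side facing right. The body-top corners are at about (325,147), (299.5,166), (342.5,173) and (317.5,190).

```bash
python3 - <<'E'
from h import *
c=np.load('pics/w1c.npy',allow_pickle=True).item()
t=bot.calibration('top')
P=[(325,147),(342.5,173),(317.5,190.5),(299.5,166)]
a=np.array([onz(c,u,.066) for u in P]); m=a.mean(0)
print(a.round(4),m.round(4),((a[1]+a[3])/2).round(4))
for i in range(4):
  e=a[i]-a[i-1];print(np.linalg.norm(e).round(4),np.degrees(np.arctan2(e[1],e[0])).round(1))
print(tri((c,P[0]),(t,(428,214.7))),tri((c,P[1]),(t,(438.5,221.2))),tri((c,P[3]),(t,(422.3,226))))
f=np.array([onz(c,u,0) for u in [(324,136.5)]]);print('foot?',f)
o=m.copy();o[2]=.0
print('proj foot/ top',proj(t,[[m[0],m[1],0],m]))
d=np.load('pics/w1d.npy');print(d[165,320],dep(c,(320,168),d[168,320]))
go([.575,.0185,.25],22.3)
E
```

```text
[[ 0.5113 -0.2804  0.066 ]
 [ 0.4967 -0.3054  0.066 ]
 [ 0.4716 -0.2921  0.066 ]
 [ 0.4855 -0.2673  0.066 ]] [ 0.4913 -0.2863  0.066 ] [ 0.4911 -0.2863  0.066 ]
0.029 -27.0
0.0289 -120.2
0.0284 152.2
0.0285 60.9
(array([ 0.51166328, -0.27987612,  0.06619915]), [0.7, 0.7]) (array([ 0.496921  , -0.30488982,  0.06574456]), [0.6, 0.6]) (array([ 0.48507298, -0.26683197,  0.06266246]), [0.7, 0.7])
foot? [[ 0.51051399 -0.28036999  0.        ]]
proj foot/ top [[424.02717779 225.99427481]
 [431.05677904 223.53357941]]
0.3171772 [ 0.49374529 -0.28401866  0.07411273]
pos [ 0.4895 -0.2869  0.2501] world shift [ 8.550e-02  3.054e-01 -1.000e-04] tool shift [ 2.106e-01 -2.371e-01 -1.000e-04] jaw ang -64.04 t 1.325 w 0.997 F [-0.5 -0.7 -0.8]
  rot [-4.000e-02  5.000e-02 -8.634e+01] final-axes shift [2.501e-01 1.950e-01 1.000e-04]
  rot [5.000e-02 4.000e-02 9.366e+01] final-axes shift [-2.501e-01 -1.950e-01  1.000e-04]
```

```bash
python3 -m crank '[[[0.042,-0.0474,0],[0,0,0],0.0854],[[0.042,-0.0474,0],[0,0,0],0.0854],[[0.042,-0.0474,0],[0,0,0],0.0854],[[0.042,-0.0474,0],[0,0,0],0.0854],[[0.042,-0.0474,0],[0,0,0],0.0854],[[0,0,0],[0,0,-10.6],0.0854],[[0,0,0],[0,0,-10.6],0.0854],[[0,0,0],[0,0,-10.6],0.0854],[[0,0,0],[0,0,-10.6],0.0854],[[0,0,0],[0,0,-10.6],0.0854]]'
python3 -m crank '[[[0,0,0],[0,0,-10.6],0.0854],[[0,0,0],[0,0,-10.6],0.0854],[[0,0,0],[0,0,-10.6],0.0854],[[0,0,0],[0,0,-1.5],0.0854],[[0,0,0],[0,0,0],0.0854],[[0,0,0],[0,0,0],0.0854]]'
python3 - <<'E'
from h import *
go([.575,.0185,.25],22.3)
c=bot.calibration('wrist');p,d=bot.read_camera('wrist')
np.save('pics/w2.npy',p);np.save('pics/w2d.npy',d);np.save('pics/w2c.npy',c,allow_pickle=True)
cv2.imwrite('pics/w2.png',p[:,:,::-1])
crop(p,200,80,240,190,3,'pics/w2c.png')
E
```

```text
t: 2.58
eef_pos: [0.5738, 0.0132, 0.2501]
tool_rot: [0.0, 0.77, 0.637, -0.0]
contact_force: [-0.1, 0.0, -0.3]
gripper_width: 1.0
t: 3.32
eef_pos: [0.5738, 0.0151, 0.2503]
tool_rot: [0.0, 0.558, 0.83, -0.0]
contact_force: [0.1, 0.1, 0.1]
gripper_width: 1.0
pos [0.5738 0.0151 0.2503] world shift [ 0.0012  0.0034 -0.0003] tool shift [0.0027 0.0024 0.0003] jaw ang 22.2 t 3.325 w 1.0 F [0.1 0.1 0.1]
  rot [-0.01  0.01 -0.1 ] final-axes shift [0.0027 0.0024 0.0003]
  rot [2.000e-02 1.000e-02 1.799e+02] final-axes shift [-0.0027 -0.0024  0.0003]
```

View pics/w2.png

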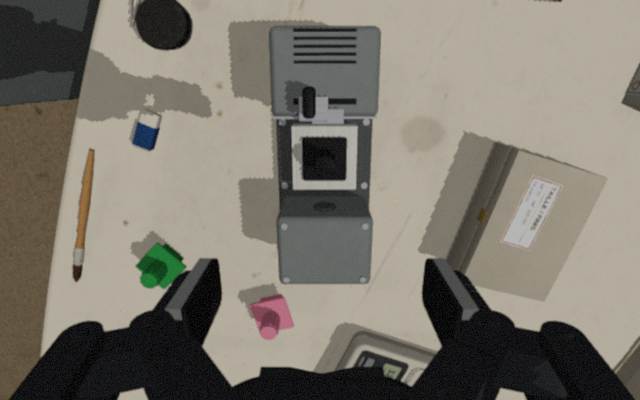

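View pics/w2c.png

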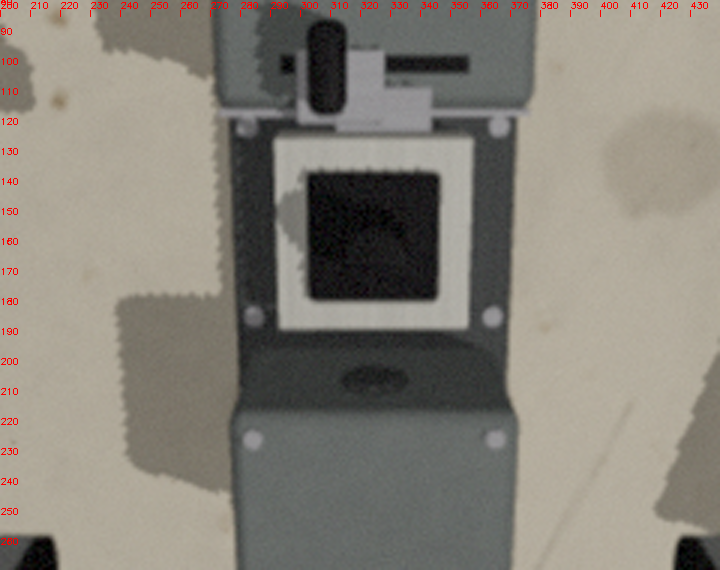

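```bash
python3 - <<'E'
from h import *
c=np.load('pics/w2c.npy',allow_pickle=True).item();p=np.load('pics/w2.npy');d=np.load('pics/w2d.npy')
t=bot.calibration('top')
for n,z,P in (('blk',.034,[(291.3,125.7),(357.7,125.7),(356.3,189.7),(292.7,189.7)]),('flg',.039,[(302.3,137.3),(346.3,137.3),(345.7,180),(302.7,180)])):
  a=np.array([onz(c,u,z) for u in P]);print(n,a.mean(0).round(4))
  for i in range(4):
    e=a[i]-a[i-1];print(np.linalg.norm(e).round(4),np.degrees(np.arctan2(e[1],e[0])).round(1),end=' ; ')
print('tri block', tri((c,(324.5,157.3)),(t,(301.6,187.9))))
X=np.array([[dep(c,(u,v),d[v,u]) for u in range(298,352)] for v in range(133,185)])
k=(X[...,2]>.055);print('knob pts',k.sum(),X[k].mean(0),np.median(X[k][:,2]),X[k].min(0),X[k].max(0))
print('tab',dep(c,(309,102),d[102,309]))
a=np.clip((p.astype(float))*4,0,255).astype(np.uint8);crop(a,295,130,60,60,9,'pics/w2k.png')
E
```

```text
blk [0.5752 0.0191 0.034 ]
0.065 112.0 ; 0.0644 22.1 ; 0.065 -67.4 ; 0.0651 -157.9 ; flg [0.5747 0.0196 0.039 ]
0.0428 111.7 ; 0.0424 22.1 ; 0.0428 -67.5 ; 0.043 -157.9 ; tri block (array([0.5753997 , 0.01928586, 0.02945969]), [0.3, 0.3])
knob pts 460 [0.57308128 0.02270917 0.076078  ] 0.0683456714801404 [0.54481    0.00884941 0.05559197] [0.58478718 0.08678838 0.3787033 ]
tab [0.54157359 0.06900098 0.10484777]
```

View pics/w2k.png

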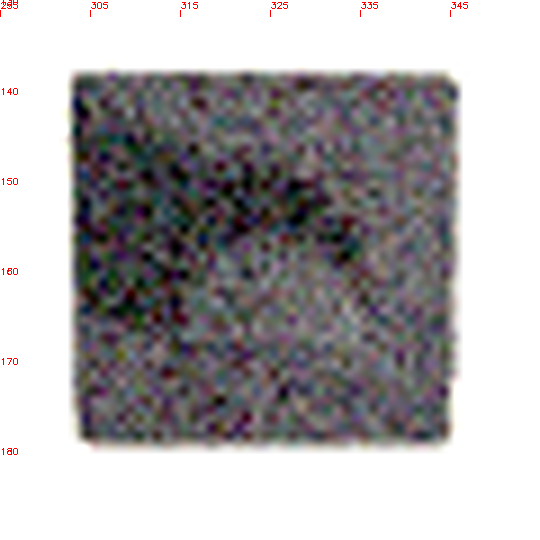

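```bash
python3 -m crank '[[[0.0036,0.0025,0.03],[0,0,0],0.0854],[[0,0,0.04],[0,0,0],0.0854],[[0,0,0.04],[0,0,0],0.0854],[[0,0,0.03],[0,0,0],0.0854],[[0,0,0],[0,0,0],0.0854]]'
python3 - <<'E'
from h import *
go([.5748,.0194,.056],22.1)
c=bot.calibration('wrist');p,d=bot.read_camera('wrist')
np.save('pics/w3.npy',p);np.save('pics/w3d.npy',d);np.save('pics/w3c.npy',c,allow_pickle=True)
a=np.clip((p.astype(float))*2,0,255).astype(np.uint8)
cv2.imwrite('pics/w3.png',a[:,:,::-1])
E
```

```text
t: 4.0
eef_pos: [0.573, 0.0196, 0.1083]
tool_rot: [-0.002, 0.557, 0.831, -0.001]
contact_force: [0.2, 0.5, 0.2]
gripper_width: 0.999
pos [0.573  0.0196 0.1083] world shift [ 0.0018 -0.0002 -0.0523] tool shift [-0.001   0.0018  0.0523] jaw ang 22.33 t 4.0 w 0.999 F [0.2 0.5 0.2]
  rot [-0.26 -0.08  0.23] final-axes shift [-0.0009  0.0016  0.0523]
  rot [ 1.3000e-01 -4.0000e-01 -1.7977e+02] final-axes shift [ 0.0009 -0.0016  0.0523]
```

View pics/w3.png

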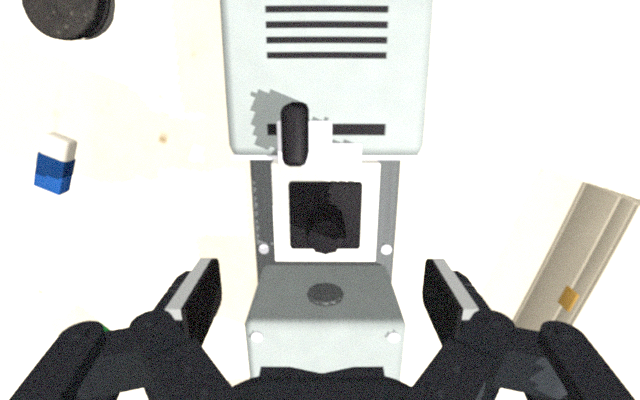

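```bash
python3 - <<'E'
from h import *
c=np.load('pics/w3c.npy',allow_pickle=True).item();p=np.load('pics/w3.npy');d=np.load('pics/w3d.npy')
print(proj(c,[[.5748,.0194,.069],[.5748,.0194,.039],[.575,.019,.034]]))
a=np.clip((p.astype(float))*6,0,255).astype(np.uint8);crop(a,270,150,110,115,6,'pics/w3k.png')
P=[(274,164),(378,164),(375,262),(276.5,262)]
A=np.array([onz(c,u,.034) for u in P]);print(A.mean(0))
P=[(289,181.5),(361,181.5),(359.5,248),(290.5,248)]
A=np.array([onz(c,u,.039) for u in P]);print(A.mean(0),[np.linalg.norm(A[i]-A[i-1]).round(4) for i in range(4)])
E
```

```text
[[324.79660683 238.07125532]
 [324.61827231 216.94358225]
 [324.64556669 214.63617193]]
[0.57586607 0.01885273 0.034     ]
[0.57473319 0.02014793 0.039     ] [np.float64(0.0429), np.float64(0.042), np.float64(0.0429), np.float64(0.0429)]
```

View pics/w3k.png

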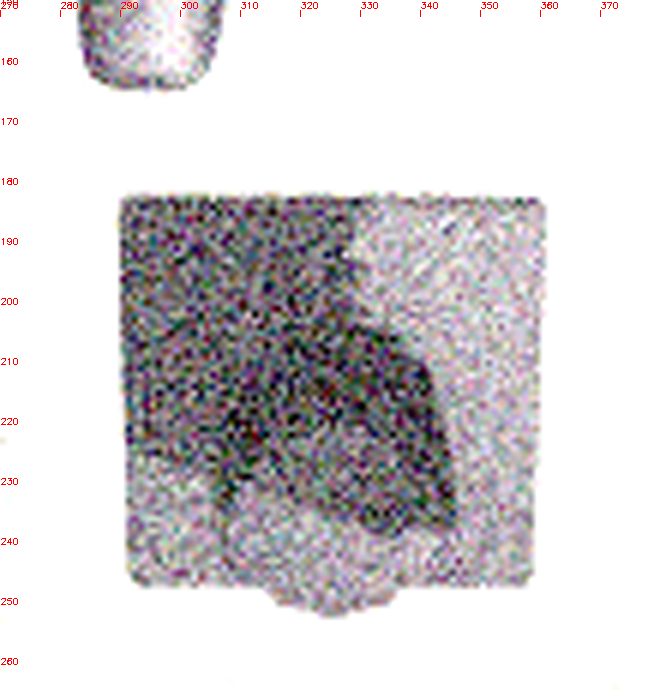

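```bash
python3 -m crank '[[[-0.0007,0.0017,0.02],[-0.2,0,0.2],0.0854],[[0,0,0.02],[0,0,0],0.0854],[[0,0,0.012],[0,0,0],0.0854],[[0,0,0],[0,0,0],0.0854]]'
python3 - <<'E'
from h import *
go([.5748,.0196,.056],22.1)
E
```

```text
t: 4.55
eef_pos: [0.5762, 0.0198, 0.0577]
tool_rot: [0.0, 0.558, 0.83, 0.001]
contact_force: [0.1, -0.1, 0.5]
gripper_width: 1.001
pos [0.5762 0.0198 0.0577] world shift [-0.0014 -0.0002 -0.0017] tool shift [ 0.0003 -0.0013  0.0017] jaw ang 22.16 t 4.55 w 1.001 F [ 0.1 -0.1  0.5]
  rot [ 0.12 -0.03  0.06] final-axes shift [ 0.0003 -0.0013  0.0017]
  rot [ 4.0000e-02  1.9000e-01 -1.7994e+02] final-axes shift [-0.0003  0.0013  0.0017]
```

Close on the knob, check the opening, then lift.

```bash
python3 -m crank '[[[0,-0.001,0.001],[0,0,0],0.04],[[0,0,0],[0,0,0],0.03],[[0,0,0],[0,0,0],0.01],[[0,0,0],[0,0,0],0.01],[[0,0,0],[0,0,0],0.01],[[0,0,0],[0,0,0],0.01]]' 35
python3 -m crank '[[[0,0,0],[0,0,0],0.01],[[0,0,-0.01],[0,0,0],0.01],[[0,0,-0.015],[0,0,0],0.01],[[0,0,-0.02],[0,0,0],0.01],[[0,0,-0.03],[0,0,0],0.01],[[0,0,-0.04],[0,0,0],0.01],[[0,0,-0.04],[0,0,0],0.01],[[0,0,0],[0,0,0],0.01]]'
python3 - <<'E'
from h import *
go([.545,.285,.19],22.1)
c=bot.calibration('wrist');p,d=bot.read_camera('wrist')
a=np.clip((p.astype(float))*1.7,0,255).astype(np.uint8)
cv2.imwrite('pics/w4.png',a[:,:,::-1])
E
```

```text
t: 5.3
eef_pos: [0.576, 0.0194, 0.0577]
tool_rot: [0.001, 0.558, 0.83, 0.002]
contact_force: [-2.0, -0.2, 5.3]
gripper_width: 0.217
t: 6.3
eef_pos: [0.5775, 0.0199, 0.2171]
tool_rot: [0.004, 0.558, 0.83, 0.004]
contact_force: [0.5, -0.1, -1.4]
gripper_width: 0.22
pos [0.5775 0.0199 0.2171] world shift [-0.0325  0.2651 -0.0271] tool shift [0.2579 0.0696 0.0272] jaw ang 22.16 t 6.3 w 0.22 F [ 0.5 -0.1 -1.4]
  rot [0.63 0.15 0.06] final-axes shift [0.2579 0.0697 0.0271]
  rot [  -0.24    0.99 -179.94] final-axes shift [-0.2579 -0.0697  0.0271]
```

View pics/w4.png

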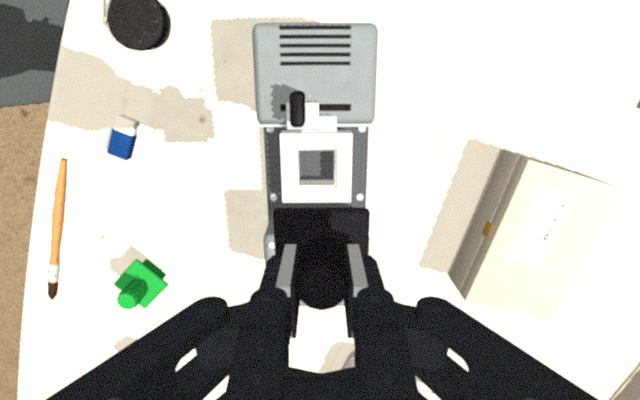

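```bash
python3 -m crank '[[[0.02,0.006,0],[0.3,0,0],0.01],[[0.04,0.011,0],[0.3,0,0],0.01],[[0.045,0.012,0],[0,0,0],0.01],[[0.045,0.012,0],[0,0,0],0.01],[[0.045,0.012,0],[0,0,0],0.01],[[0.04,0.011,0],[0,0,0],0.01],[[0.023,0.006,0],[0,0,0],0.01],[[0,0,0],[0,0,0],0.01],[[0,0,0],[0,0,0],0.01]]'
python3 - <<'E'
from h import *
go([.545,.285,.05],22.1)
p,d=bot.read_camera('top');c=bot.calibration('top')
crop(p,120,120,140,130,5,'pics/t4.png')
c=bot.calibration('wrist');p,d=bot.read_camera('wrist')
cv2.imwrite('pics/w5.png',p[:,:,::-1])
E
```

```text
t: 7.48
eef_pos: [0.5428, 0.283, 0.2112]
tool_rot: [-0.002, 0.558, 0.83, -0.004]
contact_force: [0.5, -0.6, -0.6]
gripper_width: 0.22
pos [0.5428 0.283  0.2112] world shift [ 0.0022  0.002  -0.1612] tool shift [0.0012 0.0041 0.1612] jaw ang 22.1 t 7.475 w 0.22 F [ 0.5 -0.6 -0.6]
  rot [-0.48  0.07 -0.  ] final-axes shift [0.001  0.0028 0.1612]
  rot [1.0e-01 7.6e-01 1.8e+02] final-axes shift [-0.001  -0.0028  0.1612]
```

View pics/t4.png

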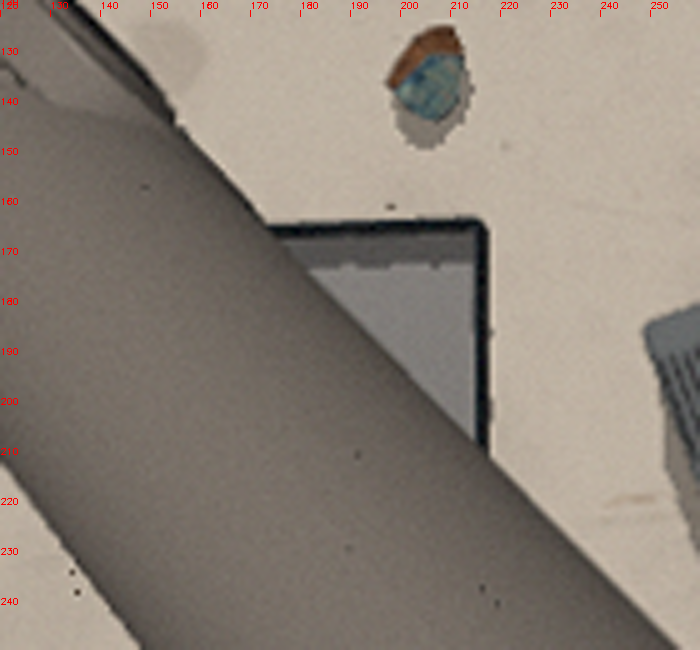

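View pics/w5.png

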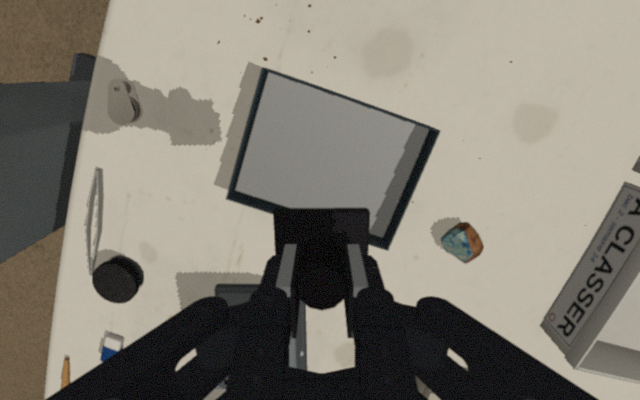

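```bash
python3 - <<'E'
from h import *
c=bot.calibration('wrist')
A=np.array([onz(c,u,.028) for u in [(265,70),(437,130),(388,247),(230,198)]]);print(A.round(3),A.mean(0))
E
python3 -m crank '[[[0.001,0.003,0.035],[-0.4,0,0],0.01],[[0,0,0.045],[0,0,0],0.01],[[0,0,0.045],[0,0,0],0.01],[[0,0,0.02],[0,0,0],0.01],[[0,0,0.008],[0,0,0],0.01],[[0,0,0],[0,0,0],0.01],[[0,0,0],[0,0,0],0.01]]'
```

```text
[[0.465 0.344 0.028]
 [0.623 0.354 0.028]
 [0.631 0.234 0.028]
 [0.472 0.224 0.028]] [0.54800526 0.28916668 0.028     ]
t: 8.45
eef_pos: [0.5459, 0.2872, 0.0605]
tool_rot: [0.001, 0.558, 0.83, 0.001]
contact_force: [0.5, -0.5, 0.1]
gripper_width: 0.224
```

```bash
python3 -m crank '[[[0,0,0.006],[0,0,0],0.01],[[0,0,0.003],[0,0,0],0.01],[[0,0,0],[0,0,0],0.01],[[0,0,0],[0,0,0],0.01]]'
```

```text
t: 8.95
eef_pos: [0.5449, 0.2866, 0.0499]
tool_rot: [-0.0, 0.558, 0.83, -0.0]
contact_force: [1.0, 0.1, -0.3]
gripper_width: 0.22
```

```bash
python3 -m crank '[[[0,0,0.001],[0,0,0],0.01],[[0,0,0.001],[0,0,0],0.01],[[0,0,0],[0,0,0],0.01]]'
```

```text
t: 9.32
eef_pos: [0.545, 0.2866, 0.0485]
tool_rot: [0.0, 0.558, 0.83, 0.0]
contact_force: [-1.5, -1.2, 4.2]
gripper_width: 0.22
```

```bash
python3 -m crank '[[[0,0,0],[0,0,0],0.03],[[0,0,0],[0,0,0],0.05],[[0,0,0],[0,0,0],0.07],[[0,0,0],[0,0,0],0.0854],[[0,0,-0.02],[0,0,0],0.0854],[[0,0,-0.04],[0,0,0],0.0854],[[0,0,-0.05],[0,0,0],0.0854],[[0,0,-0.06],[0,0,0],0.0854],[[0,0,-0.03],[0,0,0],0.0854],[[0,0,0],[0,0,0],0.0854]]'
python3 - <<'E'
from h import *
go([.491,-.286,.25],62)
c=bot.calibration('wrist');p,d=bot.read_camera('wrist')
cv2.imwrite('pics/w6.png',p[:,:,::-1])
E
```

```text
t: 10.58
eef_pos: [0.5461, 0.2878, 0.2525]
tool_rot: [0.002, 0.558, 0.83, 0.003]
contact_force: [0.2, -0.2, -0.5]
gripper_width: 1.001
pos [0.5461 0.2878 0.2525] world shift [-0.0551 -0.5738 -0.0025] tool shift [-5.106e-01 -2.675e-01  3.000e-04] jaw ang 22.16 t 10.575 w 1.001 F [ 0.2 -0.2 -0.5]
  rot [  0.4    0.1  -39.84] final-axes shift [-0.2207 -0.5325  0.0025]
  rot [ 1.3000e-01 -5.1000e-01  1.4016e+02] final-axes shift [0.2207 0.5325 0.0025]
```

View pics/w6.png

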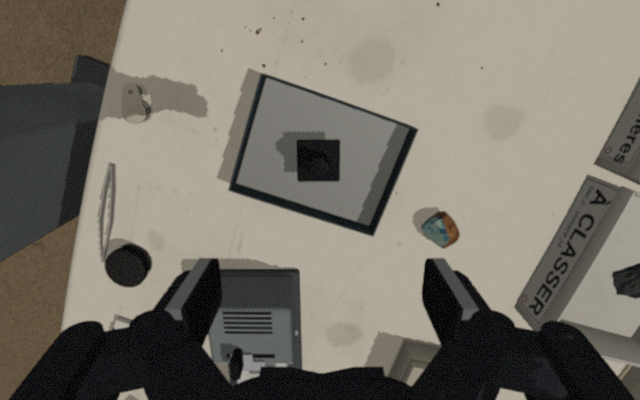

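```bash
python3 -m crank '[[[-0.051,-0.0267,0],[0.4,0,0],0.0854],[[-0.051,-0.0267,0],[0,0,0],0.0854],[[-0.051,-0.0267,0],[0,0,0],0.0854],[[-0.051,-0.0267,0],[0,0,0],0.0854],[[-0.051,-0.0267,0],[0,0,0],0.0854],[[-0.051,-0.0267,0],[0,0,0],0.0854],[[-0.051,-0.0267,0],[0,0,0],0.0854],[[-0.051,-0.0267,0],[0,0,0],0.0854],[[-0.051,-0.0267,0],[0,0,0],0.0854],[[-0.051,-0.0267,0],[0,0,0],0.0854]]'
python3 -m crank '[[[0,0,0],[0,0,-10],0.0854],[[0,0,0],[0,0,-10],0.0854],[[0,0,0],[0,0,-10],0.0854],[[0,0,0],[0,0,-10],0.0854],[[0,0,0],[0,0,0],0.0854],[[0,0,0],[0,0,0],0.0854]]'
python3 - <<'E'
from h import *
go([.491,-.286,.15],62)
E
```

```text
t: 11.88
eef_pos: [0.4888, -0.2879, 0.2486]
tool_rot: [-0.003, 0.558, 0.83, -0.003]
contact_force: [0.2, -0.5, 0.8]
gripper_width: 1.001
t: 12.62
eef_pos: [0.4896, -0.2864, 0.249]
tool_rot: [-0.003, 0.242, 0.97, -0.002]
contact_force: [0.3, 0.3, -0.5]
gripper_width: 1.004
pos [ 0.4896 -0.2864  0.249 ] world shift [ 0.0014  0.0004 -0.099 ] tool shift [-0.0016  0.0015  0.099 ] jaw ang 61.97 t 12.625 w 1.004 F [ 0.3  0.3 -0.5]
  rot [-0.3  -0.32 -0.03] final-axes shift [-0.0011  0.001   0.099 ]
  rot [ -0.51   0.48 179.97] final-axes shift [ 0.0011 -0.001   0.099 ]
```

```bash
python3 -m crank '[[[-0.001,0.001,0.03],[-0.3,-0.3,0],0.0854],[[0,0,0.04],[0,0,0],0.0854],[[0,0,0.03],[0,0,0],0.0854],[[0,0,0],[0,0,0],0.0854],[[0,0,0],[0,0,0],0.0854]]'
python3 - <<'E'
from h import *
go([.491,-.286,.048],62)
c=bot.calibration('wrist');p,d=bot.read_camera('wrist')
np.save('pics/w7.npy',p);np.save('pics/w7c.npy',c,allow_pickle=True)
crop(p,260,130,120,130,5,'pics/w7.png')
print(proj(c,[[.491,-.286,.066]]))
E
```

```text
t: 13.25
eef_pos: [0.492, -0.2863, 0.1507]
tool_rot: [0.001, 0.241, 0.971, -0.0]
contact_force: [0.4, 0.7, 0.2]
gripper_width: 1.001
pos [ 0.492  -0.2863  0.1507] world shift [-0.001   0.0003 -0.1027] tool shift [ 0.0012 -0.0002  0.1027] jaw ang 62.11 t 13.25 w 1.001 F [0.4 0.7 0.2]
  rot [-0.    0.12  0.11] final-axes shift [ 0.001  -0.0002  0.1027]
  rot [  -0.19   -0.   -179.89] final-axes shift [-0.001   0.0002  0.1027]
[[322.44973109 205.34446234]]
```

View pics/w7.png

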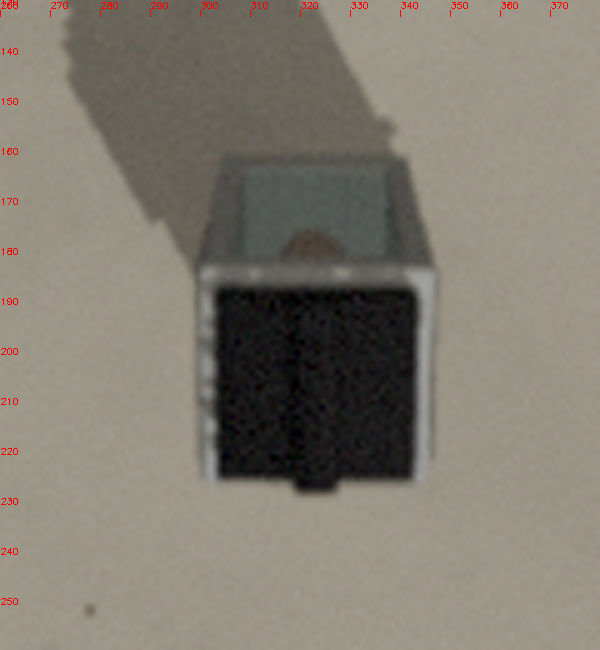

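The crop confirms it. The clear window (with sample) faces up-image, the cap bar runs vertically with its end at (320,228), and the jaws will close left–right on the ribbed sides. The top edge runs from (299,183.5) to (346,183.5).

```bash
python3 - <<'E'
from h import *
c=np.load('pics/w7c.npy',allow_pickle=True).item()
a=onz(c,(299,183.5),.066);b=onz(c,(346,183.5),.066);e=b-a
print(a,b,np.linalg.norm(e),np.degrees(np.arctan2(e[1],e[0])))
u=np.array([e[1],-e[0],0])/np.linalg.norm(e); 
m=(a+b)/2; print('centre', m+u*.015, m-u*.015)
go((m+u*.015)[:2].tolist()+[.048],62); go((m-u*.015)[:2].tolist()+[.048],62)
E
```

```text
[ 0.47118558 -0.29219745  0.066     ] [ 0.48504709 -0.26607597  0.066     ] 0.029571495623092733 62.04709414764372
centre [ 0.49136634 -0.2861679   0.066     ] [ 0.46486634 -0.27210553  0.066     ]
pos [ 0.4922 -0.2865  0.1511] world shift [-0.0009  0.0003 -0.1031] tool shift [ 1.300e-03 -1.000e-04  1.031e-01] jaw ang 62.12 t 13.3 w 1.001 F [ 0.5 -0.   1. ]
  rot [-0.01  0.18  0.12] final-axes shift [ 9.000e-04 -1.000e-04  1.031e-01]
  rot [-2.9000e-01 -1.0000e-02 -1.7988e+02] final-axes shift [-9.000e-04  1.000e-04  1.031e-01]
pos [ 0.4922 -0.2865  0.1511] world shift [-0.0274  0.0144 -0.1031] tool shift [ 3.13e-02 -1.00e-04  1.03e-01] jaw ang 62.12 t 13.3 w 1.001 F [ 0.5 -0.   1. ]
  rot [-0.01  0.18  0.12] final-axes shift [ 3.090e-02 -1.000e-04  1.031e-01]
  rot [-2.9000e-01 -1.0000e-02 -1.7988e+02] final-axes shift [-3.090e-02  1.000e-04  1.031e-01]
```

```bash
python3 -m crank '[[[0.001,0,0.03],[0,0.1,0.1],0.0854],[[0,0,0.035],[0,0,0],0.0854],[[0,0,0.025],[0,0,0],0.0854],[[0,0,0.01],[0,0,0],0.0854],[[0,0,0],[0,0,0],0.0854],[[0,0,0],[0,0,0],0.0854]]'
python3 - <<'E'
from h import *
go([.4914,-.2862,.048],62)
c=bot.calibration('wrist');p,d=bot.read_camera('wrist')
cv2.imwrite('pics/w8.png',p[:,:,::-1])
E
```

```text
t: 14.05
eef_pos: [0.4913, -0.2862, 0.051]
tool_rot: [0.001, 0.242, 0.97, -0.0]
contact_force: [0.2, 0.6, -0.6]
gripper_width: 0.999
pos [ 0.4913 -0.2862  0.051 ] world shift [ 0.0001 -0.     -0.003 ] tool shift [-0.0001  0.      0.003 ] jaw ang 62.04 t 14.05 w 0.999 F [ 0.2  0.6 -0.6]
  rot [-0.01  0.08  0.04] final-axes shift [-0.0001  0.      0.003 ]
  rot [-1.2000e-01 -1.0000e-02 -1.7996e+02] final-axes shift [ 0.0001 -0.      0.003 ]
```

View pics/w8.png

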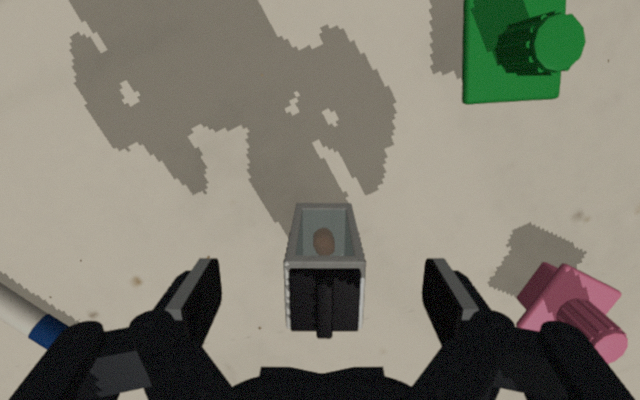

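```bash
python3 -m crank '[[[0,0,0.002],[0,0,0],0.05],[[0,0,0],[0,0,0],0.04],[[0,0,0],[0,0,0],0.032],[[0,0,0],[0,0,0],0.026],[[0,0,0],[0,0,0],0.02],[[0,0,0],[0,0,0],0.02],[[0,0,0],[0,0,0],0.02]]' 40
python3 - <<'E'
from h import *
go([.4914,-.2862,.048],62)
c=bot.calibration('wrist');p,d=bot.read_camera('wrist')
cv2.imwrite('pics/w9.png',p[:,:,::-1])
E
```

```text
t: 14.98
eef_pos: [0.4904, -0.2857, 0.0477]
tool_rot: [-0.0, 0.241, 0.97, 0.0]
contact_force: [0.4, 1.1, 3.9]
gripper_width: 0.344
pos [ 0.4904 -0.2857  0.0477] world shift [ 0.001  -0.0005  0.0003] tool shift [-0.0011  0.     -0.0003] jaw ang 62.06 t 14.975 w 0.344 F [0.4 1.1 3.9]
  rot [-0.   -0.04  0.06] final-axes shift [-0.0011  0.     -0.0003]
  rot [ 7.0000e-02 -0.0000e+00 -1.7994e+02] final-axes shift [ 0.0011 -0.     -0.0003]
```

View pics/w9.png

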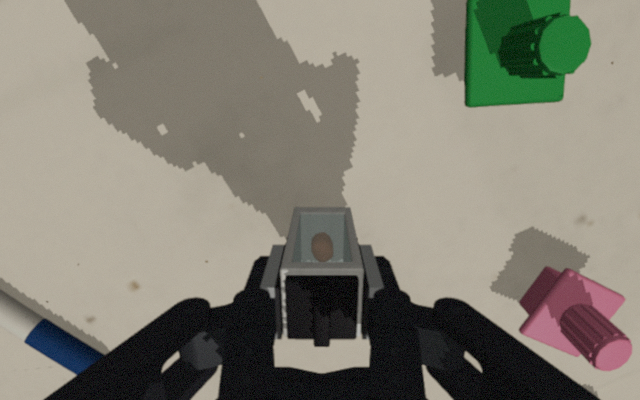

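```bash
python3 -m crank '[[[0,0,-0.005],[0,0,0],0.02],[[0,0,-0.015],[0,0,0],0.02],[[0,0,-0.03],[0,0,0],0.02],[[0,0,-0.04],[0,0,0],0.02],[[0,0,-0.04],[0,0,0],0.02],[[0,0,-0.03],[0,0,0],0.02],[[0,0,0],[0,0,0],0.02]]'
python3 - <<'E'
from h import *
go([.575,.019,.20],22.1)
E
```

```text
t: 15.9
eef_pos: [0.4919, -0.2863, 0.211]
tool_rot: [0.002, 0.241, 0.97, -0.001]
contact_force: [0.3, 0.4, -1.4]
gripper_width: 0.35
pos [ 0.4919 -0.2863  0.211 ] world shift [ 0.0831  0.3053 -0.011 ] tool shift [0.0698 0.3087 0.0105] jaw ang 62.05 t 15.9 w 0.35 F [ 0.3  0.4 -1.4]
  rot [ 0.07  0.27 39.95] final-axes shift [0.2516 0.1918 0.011 ]
  rot [-3.5000e-01  9.0000e-02 -1.4005e+02] final-axes shift [-0.2516 -0.1918  0.011 ]
```

```bash
python3 -m crank '[[[0.005,0.02,0],[0,0.2,0],0.02],[[0.009,0.04,0],[0,0,0],0.02],[[0.01,0.045,0],[0,0,0],0.02],[[0.01,0.045,0],[0,0,0],0.02],[[0.01,0.045,0],[0,0,0],0.02],[[0.01,0.045,0],[0,0,0],0.02],[[0.009,0.04,0],[0,0,0],0.02],[[0.007,0.029,0],[0,0,0],0.02],[[0,0,0],[0,0,0],0.02]]'
python3 -m crank '[[[0,0,0],[0,0,7],0.02],[[0,0,0],[0,0,9],0.02],[[0,0,0],[0,0,9],0.02],[[0,0,0],[0,0,9],0.02],[[0,0,0],[0,0,6],0.02],[[0,0,0],[0,0,0],0.02],[[0,0,0],[0,0,0],0.02]]'
python3 - <<'E'
from h import *
go([.575,.019,.17],22.1)
c=bot.calibration('wrist');p,d=bot.read_camera('wrist')
np.save('pics/w10.npy',p);np.save('pics/w10c.npy',c,allow_pickle=True)
cv2.imwrite('pics/w10.png',p[:,:,::-1])
E
```

```text
t: 17.02
eef_pos: [0.5723, 0.0252, 0.2067]
tool_rot: [-0.004, 0.238, 0.971, 0.001]
contact_force: [-0.6, -0.9, -0.2]
gripper_width: 0.346
t: 17.9
eef_pos: [0.5728, 0.02, 0.2073]
tool_rot: [-0.003, 0.558, 0.83, -0.001]
contact_force: [-0.4, 0.0, -0.8]
gripper_width: 0.346
pos [0.5728 0.02   0.2073] world shift [ 0.0022 -0.001  -0.0373] tool shift [-0.0018  0.0018  0.0373] jaw ang 22.17 t 17.9 w 0.346 F [-0.4  0.  -0.8]
  rot [-0.23 -0.21  0.07] final-axes shift [-0.0017  0.0016  0.0373]
  rot [   0.33   -0.37 -179.93] final-axes shift [ 0.0017 -0.0016  0.0373]
```

View pics/w10.png

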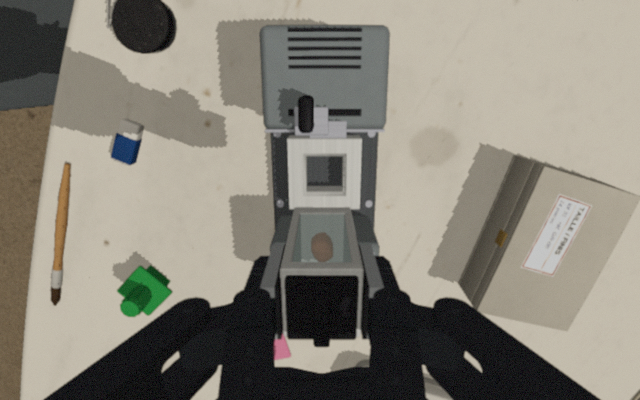

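```bash
python3 - <<'E'
from h import *
p=np.load('pics/w10.npy');crop(p,265,125,125,95,6,'pics/w10c.png')
E
```

```text
(no output)
```

View pics/w10c.png

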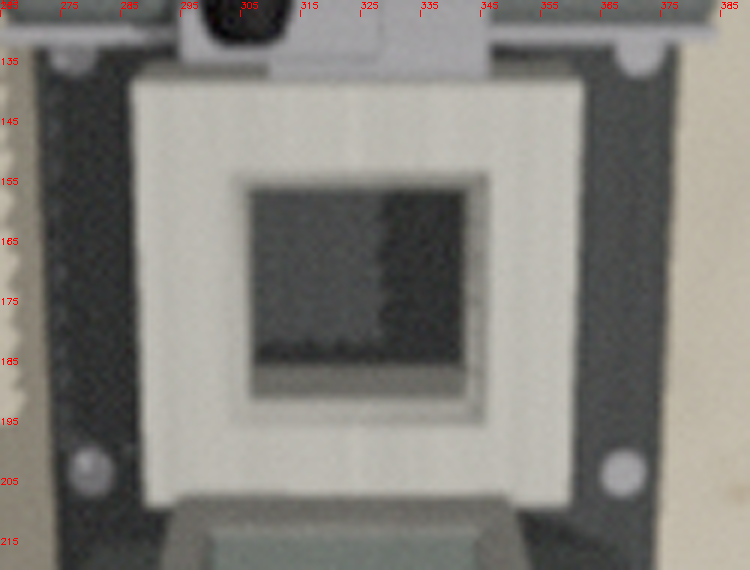

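```bash
python3 - <<'E'
from h import *
c=np.load('pics/w10c.npy',allow_pickle=True).item()
def q(P,z):
  A=np.array([onz(c,u,z) for u in P]); print(A.mean(0).round(4),[np.linalg.norm(A[i]-A[i-1]).round(4) for i in range(4)],[np.degrees(np.arctan2(*(A[i]-A[i-1])[1::-1])).round(1) for i in range(4)])
q([(304.2,153.8),(346.2,153.8),(345.8,195.3),(304.4,195.3)],.034)
q([(306.7,156.2),(342.5,156.2),(342.5,191.3),(307,191.3)],.031)
q([(287,138.3),(362.5,138.3),(360,209.3),(289.5,209.3)],.034)
a=onz(c,(293.7,208),.1596);b=onz(c,(350.8,208),.1596);e=b-a;print('cell foot edge',np.linalg.norm(e),np.degrees(np.arctan2(e[1],e[0])))
u=np.array([e[1],-e[0],0])/np.linalg.norm(e); m=(a+b)/2; ctr=m+.015*u;o=np.array([0.5728,0.02,.2073]);y=e/np.linalg.norm(e);x=-u
print('cell ctr',ctr.round(4),'rel to TCP in tool x,y',((ctr-o)@x).round(4),((ctr-o)@y).round(4))
# body top
a=onz(c,(282,264),.2256);b=onz(c,(363.5,264),.2256);m=(a+b)/2+.015*u;print('top',np.linalg.norm(b-a),((m-o)@x).round(4),((m-o)@y).round(4))
E
```

```text
[0.5757 0.0194 0.034 ] [np.float64(0.0379), np.float64(0.0365), np.float64(0.0379), np.float64(0.0373)] [np.float64(111.5), np.float64(22.2), np.float64(-67.3), np.float64(-157.8)]
[0.5753 0.0193 0.031 ] [np.float64(0.0323), np.float64(0.0315), np.float64(0.0323), np.float64(0.0322)] [np.float64(111.9), np.float64(22.2), np.float64(-66.9), np.float64(-157.8)]
[0.5753 0.0193 0.034 ] [np.float64(0.0648), np.float64(0.0648), np.float64(0.0648), np.float64(0.0643)] [np.float64(112.5), np.float64(22.1), np.float64(-68.0), np.float64(-157.8)]
cell foot edge 0.030388732094810286 22.1933961395047
cell ctr [0.5739 0.0181 0.1596] rel to TCP in tool x,y -0.0022 0.0003
top 0.02871131816465364 0.0008 0.0006
```

```bash
python3 -m crank '[[[-0.0007,0.002,0.02],[-0.2,-0.2,0],0.02],[[0,0,0.035],[0,0,0],0.02],[[0,0,0.03],[0,0,0],0.02],[[0,0,0.015],[0,0,0],0.02],[[0,0,0.005],[0,0,0],0.02],[[0,0,0],[0,0,0],0.02],[[0,0,0],[0,0,0],0.02]]'
python3 - <<'E'
from h import *
go([.5749,.0201,.096],22.1)
c=bot.calibration('wrist');p,d=bot.read_camera('wrist')
np.save('pics/w11.npy',p);np.save('pics/w11c.npy',c,allow_pickle=True)
crop(p,250,150,150,130,5,'pics/w11.png')
p,d=bot.read_camera('scene');crop(p,250,150,100,90,7,'pics/s11.png');np.save('pics/s11.npy',p)
E
```

```text
t: 18.82
eef_pos: [0.5763, 0.0203, 0.1039]
tool_rot: [0.001, 0.559, 0.829, 0.001]
contact_force: [-0.6, 0.5, 0.1]
gripper_width: 0.343
pos [0.5763 0.0203 0.1039] world shift [-0.0014 -0.0002 -0.0079] tool shift [ 0.0003 -0.0014  0.0079] jaw ang 22.06 t 18.825 w 0.343 F [-0.6  0.5  0.1]
  rot [ 0.14  0.04 -0.04] final-axes shift [ 0.0003 -0.0014  0.0079]
  rot [ 7.0000e-02 -2.2000e-01  1.7996e+02] final-axes shift [-0.0003  0.0014  0.0079]
```

View pics/w11.png

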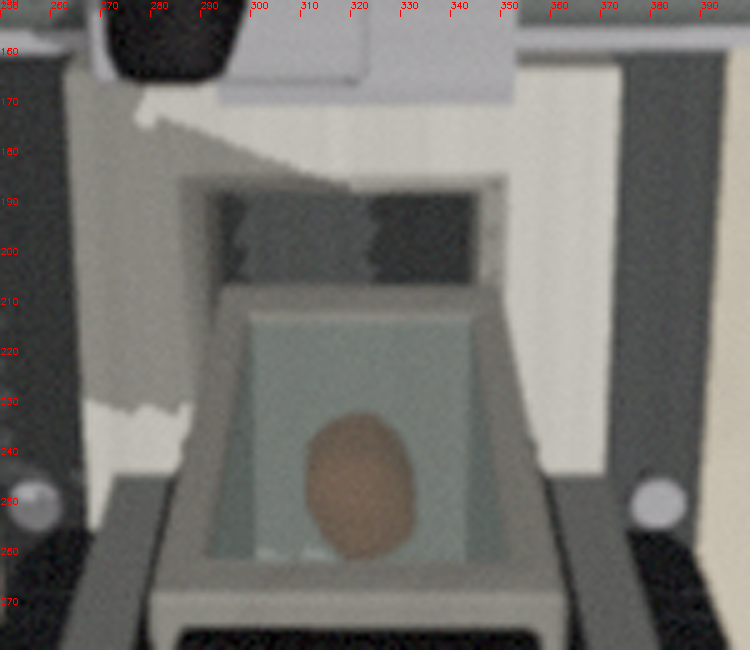

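View pics/s11.png

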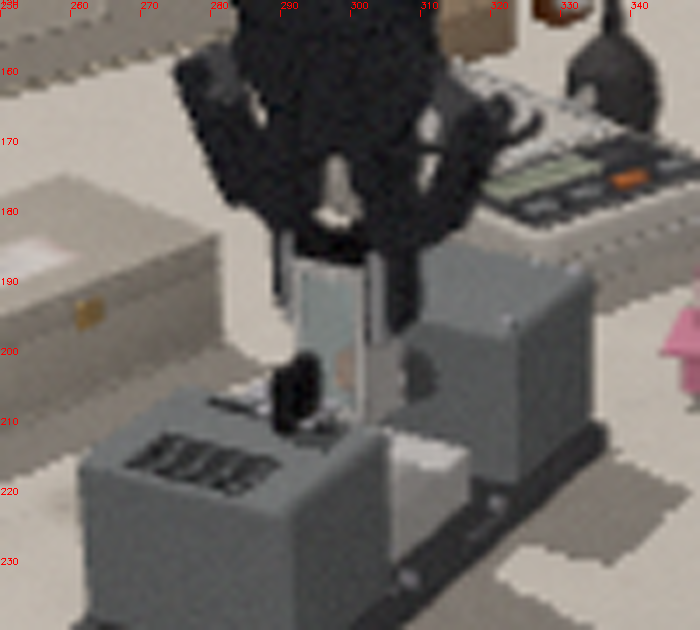

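```bash
python3 - <<'E'
from h import *
c=np.load('pics/w11c.npy',allow_pickle=True).item()
th=np.radians(22.1);y=np.array([np.cos(th),np.sin(th),0]);x=np.array([-y[1],y[0],0])
o=np.array([.5763,.0203,.1039])
def f(n,l,r,row,z,h):
  a=onz(c,(l,row),z);b=onz(c,(r,row),z);m=(a+b)/2-h*x
  print(n,'len',np.linalg.norm(b-a).round(4),'ctr',m.round(4),'rel TCP x,y',((m-o)@x).round(4),((m-o)@y).round(4))
f('foot',294.4,350.4,207,.0562,.015)
f('top',280.5,363,268,.1222,.015)
f('mouth',286,351.4,185.4,.034,.0195)
f('inner',294,344.6,188,.031,.0165)
f('block',263,374,163.5,.034,.032)
f('blockB',267.5,371,244.5,.034,-.032)
E
```

```text
foot len 0.0298 ctr [0.5775 0.0189 0.0562] rel TCP x,y -0.0018 0.0006
top len 0.0292 ctr [0.5767 0.0197 0.1222] rel TCP x,y -0.0007 0.0001
mouth len 0.0384 ctr [0.5753 0.0189 0.034 ] rel TCP x,y -0.0009 -0.0015
inner len 0.0302 ctr [0.5754 0.0195 0.031 ] rel TCP x,y -0.0004 -0.0012
block len 0.064 ctr [0.575  0.0195 0.034 ] rel TCP x,y -0.0002 -0.0015
blockB len 0.0644 ctr [0.5705 0.0312 0.034 ] rel TCP x,y 0.0123 -0.0013
```

```bash
python3 -m crank '[[[0.001,-0.0019,0],[0.1,0,0],0.02],[[0,0,0.008],[0,0,0],0.02],[[0,0,0.008],[0,0,0],0.02],[[0,0,0],[0,0,0],0.02],[[0,0,0],[0,0,0],0.02]]'
python3 - <<'E'
from h import *
go([.5749,.0201,.06],22.1)
c=bot.calibration('wrist');p,d=bot.read_camera('wrist')
np.save('pics/w12c.npy',c,allow_pickle=True)
crop(p,250,150,150,130,5,'pics/w12.png')
E
```

```text
t: 19.55
eef_pos: [0.5733, 0.0204, 0.0867]
tool_rot: [-0.0, 0.559, 0.829, -0.001]
contact_force: [0.6, -0.0, -0.3]
gripper_width: 0.347
pos [0.5733 0.0204 0.0867] world shift [ 0.0016 -0.0003 -0.0267] tool shift [-0.0009  0.0014  0.0267] jaw ang 22.06 t 19.55 w 0.347 F [ 0.6 -0.  -0.3]
  rot [-0.08  0.   -0.04] final-axes shift [-0.0009  0.0013  0.0267]
  rot [0.0000e+00 1.3000e-01 1.7996e+02] final-axes shift [ 0.0009 -0.0013  0.0267]
```

View pics/w12.png

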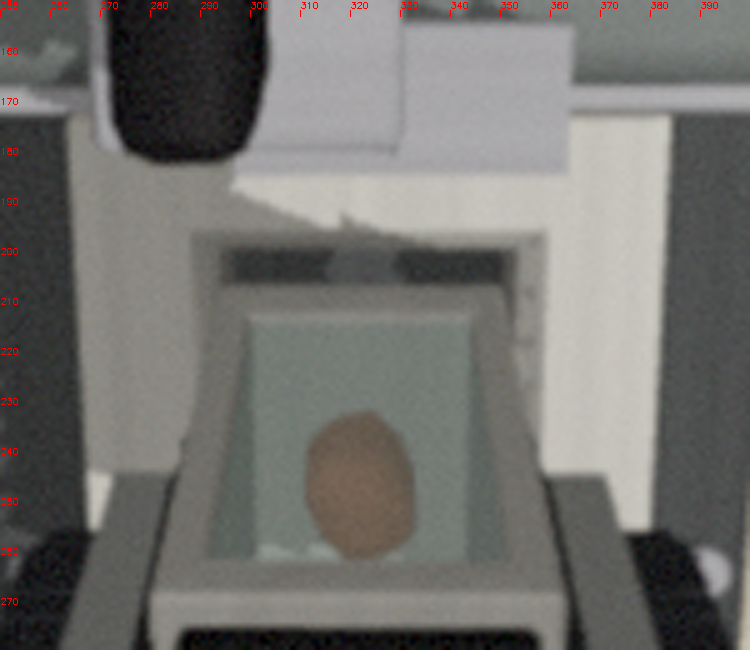

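```bash
python3 - <<'E'
from h import *
c=np.load('pics/w12c.npy',allow_pickle=True).item()
th=np.radians(22.1);y=np.array([np.cos(th),np.sin(th),0]);x=np.array([-y[1],y[0],0])
o=np.array([.5733,.0204,.0867])
def f(n,l,r,row,z,h):
  a=onz(c,(l,row),z);b=onz(c,(r,row),z);m=(a+b)/2-h*x
  print(n,'len',np.linalg.norm(b-a).round(4),'ctr',m.round(4),'rel TCP x,y',((m-o)@x).round(4),((m-o)@y).round(4))
f('foot',294.4,350.4,207,.039,.015)
f('mouth',288,359.4,196.6,.034,.0195)
f('inner',295.5,351,200,.031,.0165)
f('block',263.5,384,172.5,.034,.032)
E
```

```text
foot len 0.0298 ctr [0.5744 0.019  0.039 ] rel TCP x,y -0.0017 0.0005
mouth len 0.0387 ctr [0.5752 0.0189 0.034 ] rel TCP x,y -0.002 0.0012
inner len 0.0306 ctr [0.5749 0.0189 0.031 ] rel TCP x,y -0.002 0.0009
block len 0.0639 ctr [0.5748 0.0199 0.034 ] rel TCP x,y -0.0011 0.0012
```

```bash
python3 -m crank '[[[0,0.0006,0],[0,0,0],0.02],[[0,0,0.004],[0,0,0],0.02],[[0,0,0.003],[0,0,0],0.02],[[0,0,0.003],[0,0,0],0.02],[[0,0,0],[0,0,0],0.02]]'
```

```text
t: 20.23
eef_pos: [0.5736, 0.0206, 0.0765]
tool_rot: [-0.001, 0.559, 0.829, -0.001]
contact_force: [0.0, -0.2, -0.6]
gripper_width: 0.346
```

```bash
python3 - <<'E'
from h import *
go([.5749,.0201,.06],22.1)
c=bot.calibration('wrist');p,d=bot.read_camera('wrist')
crop(p,250,150,150,130,5,'pics/w13.png')
E
```

```text
pos [0.5736 0.0206 0.0765] world shift [ 0.0013 -0.0005 -0.0165] tool shift [-0.0009  0.0011  0.0165] jaw ang 22.06 t 20.225 w 0.346 F [ 0.  -0.2 -0.6]
  rot [-0.11 -0.01 -0.04] final-axes shift [-0.0009  0.001   0.0165]
  rot [-1.0000e-02  1.7000e-01  1.7996e+02] final-axes shift [ 0.0009 -0.001   0.0165]
```

View pics/w13.png

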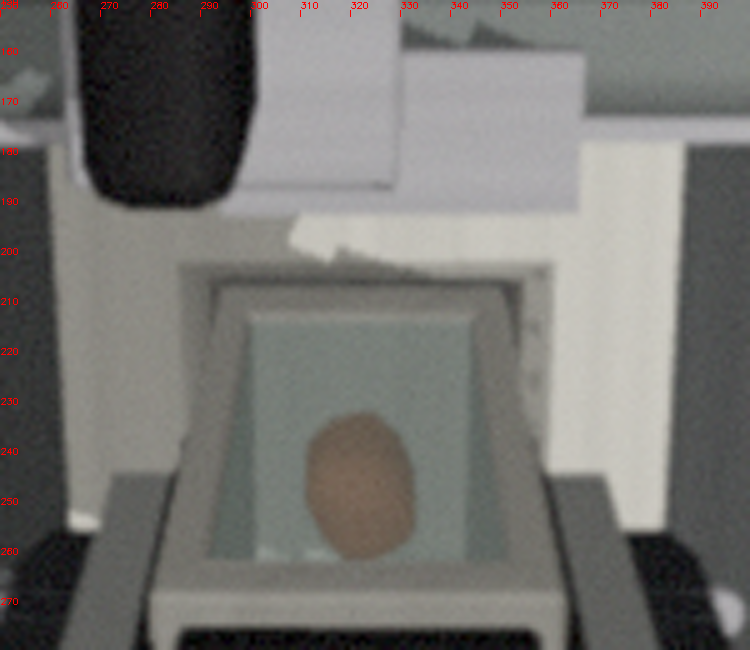

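```bash
python3 -m crank '[[[0,0.0004,0.003],[0,0,0],0.02],[[0,0,0.003],[0,0,0],0.02],[[0,0,0.003],[0,0,0],0.02],[[0,0,0],[0,0,0],0.02]]'
```

```text
t: 20.78
eef_pos: [0.574, 0.0207, 0.0675]
tool_rot: [-0.0, 0.559, 0.829, -0.001]
contact_force: [0.5, 0.1, -1.5]
gripper_width: 0.346
```

```bash
python3 -m crank '[[[0,0,0.003],[0,0,0],0.02],[[0,0,0.0025],[0,0,0],0.02],[[0,0,0.001],[0,0,0],0.02],[[0,0,0],[0,0,0],0.02]]'
```

```text
t: 21.28
eef_pos: [0.5742, 0.0207, 0.0613]
tool_rot: [-0.0, 0.559, 0.829, -0.001]
contact_force: [0.1, 0.2, -0.3]
gripper_width: 0.345
```

```bash
python3 -m crank '[[[0,0,0.001],[0,0,0],0.02],[[0,0,0.001],[0,0,0],0.02],[[0,0,0],[0,0,0],0.02]]'
```

```text
t: 21.65
eef_pos: [0.5744, 0.0207, 0.0597]
tool_rot: [-0.0, 0.559, 0.829, -0.001]
contact_force: [-2.0, 0.3, 3.7]
gripper_width: 0.348
```

```bash
python3 -m crank '[[[0,0,0],[0,0,0],0.034],[[0,0,0],[0,0,0],0.045],[[0,0,0],[0,0,0],0.06],[[0,0,0],[0,0,0],0.075],[[0,0,0],[0,0,0],0.0854],[[0,0,0],[0,0,0],0.0854]]'
python3 - <<'E'
from h import *
go([.5749,.0201,.06],22.1)
c=bot.calibration('wrist');p,d=bot.read_camera('wrist')
cv2.imwrite('pics/w14.png',p[:,:,::-1])
E
```

```text
t: 22.4
eef_pos: [0.5743, 0.0207, 0.0594]
tool_rot: [-0.0, 0.559, 0.829, -0.001]
contact_force: [-0.2, 0.1, -0.7]
gripper_width: 1.002
pos [0.5743 0.0207 0.0594] world shift [ 0.0006 -0.0006  0.0006] tool shift [-0.0008  0.0004 -0.0006] jaw ang 22.06 t 22.4 w 1.002 F [-0.2  0.1 -0.7]
  rot [-0.06  0.01 -0.04] final-axes shift [-0.0008  0.0004 -0.0006]
  rot [2.0000e-02 1.0000e-01 1.7996e+02] final-axes shift [ 0.0008 -0.0004 -0.0006]
```

View pics/w14.png

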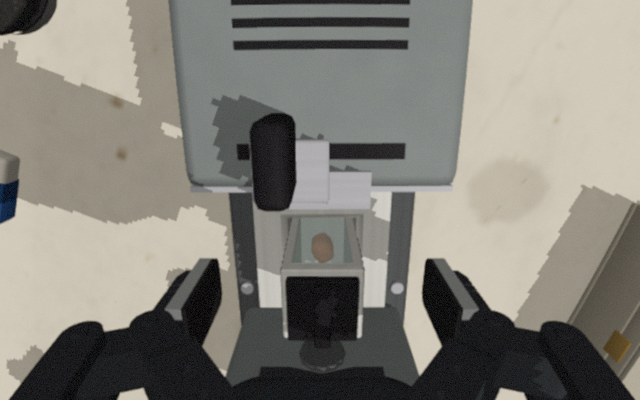

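```bash
python3 -m crank '[[[0,0,-0.01],[0,0,0],0.0854],[[0,0,-0.03],[0,0,0],0.0854],[[0,0,-0.04],[0,0,0],0.0854],[[0,0,-0.04],[0,0,0],0.0854],[[0,0,-0.03],[0,0,0],0.0854],[[0,0,0],[0,0,0],0],[[0,0,0],[0,0,0],0],[[0,0,0],[0,0,0],0]]'
python3 - <<'E'
from h import *
go([.5749,.0201,.06],22.1)
c=bot.calibration('wrist');p,d=bot.read_camera('wrist');np.save('pics/w15c.npy',c,allow_pickle=True);np.save('pics/w15d.npy',d)
cv2.imwrite('pics/w15.png',p[:,:,::-1]);crop(p,255,80,130,110,6,'pics/w15c.png')
p,d=bot.read_camera('scene');crop(p,250,170,90,70,8,'pics/s15.png');p,d=bot.read_camera('top');crop(p,240,150,120,80,6,'pics/t15.png')
E
```

```text
t: 23.45
eef_pos: [0.5736, 0.0207, 0.2082]
tool_rot: [-0.001, 0.559, 0.829, -0.001]
contact_force: [0.1, 0.5, 0.2]
gripper_width: 0.377
pos [0.5736 0.0207 0.2082] world shift [ 0.0013 -0.0006 -0.1482] tool shift [-0.0011  0.0014  0.1482] jaw ang 22.06 t 23.45 w 0.377 F [0.1 0.5 0.2]
  rot [-0.18 -0.03 -0.04] final-axes shift [-0.001   0.001   0.1482]
  rot [-5.0000e-02  2.9000e-01  1.7996e+02] final-axes shift [ 0.001  -0.001   0.1482]
```

View pics/w15.png

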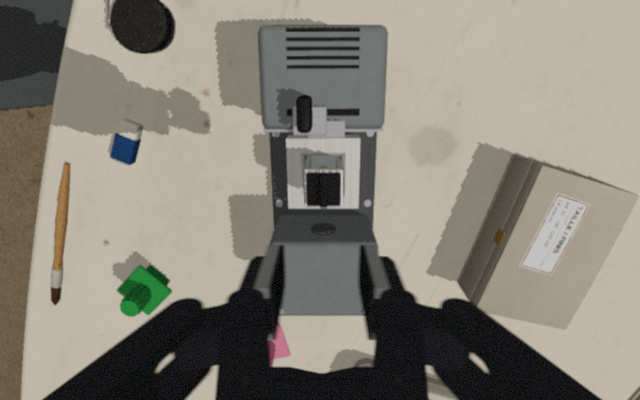

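View pics/w15c.png

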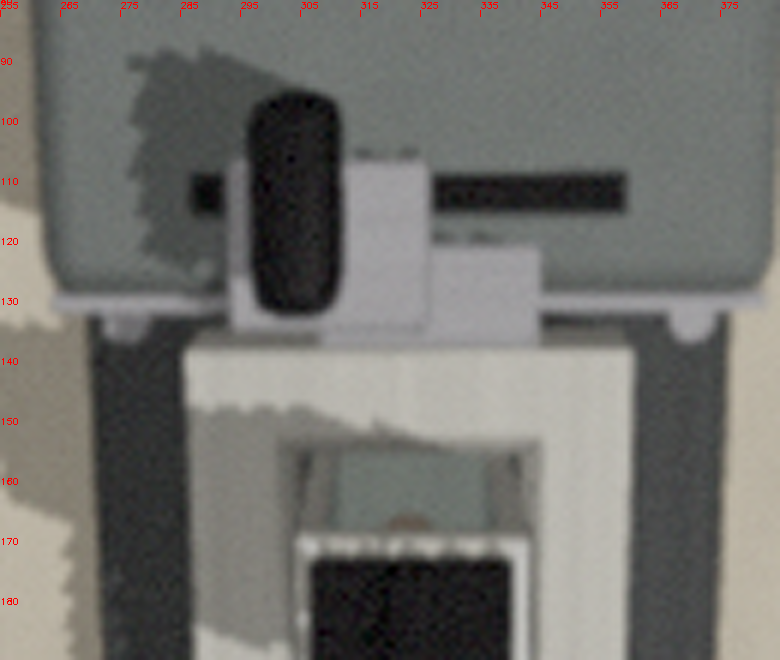

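View pics/s15.png

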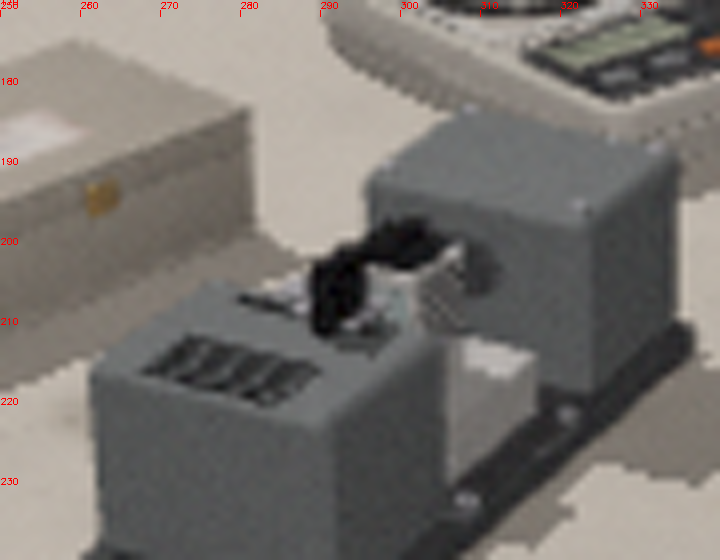

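```bash
python3 - <<'E'
from h import *
c=np.load('pics/w15c.npy',allow_pickle=True).item();c3=np.load('pics/w3c.npy',allow_pickle=True).item()
print(onz(c,(304.2,114),.104),tri((c,(304.2,114)),(c3,(294.5,133.5))))
T=onz(c,(304.2,114),.104)
th=np.radians(22.1);y=np.array([np.cos(th),np.sin(th),0]);x=np.array([-y[1],y[0],0])
w=np.array([.5752,.0192,0]);print('tab in reader: x',(T-w)@y,'y',(T-w)@x)
S=T-y*.042;S[2]=.15;print(S);go(S,22.1);S[2]=.104;go(S,22.1)
E
```

```text
[0.54155818 0.06904008 0.104     ] (array([0.54131165, 0.06777815, 0.09144022]), [0.1, 0.1])
tab in reader: x -0.012419064535572566 y 0.05883512772016437
[0.50264398 0.05323866 0.15      ]
pos [0.5739 0.0208 0.2085] world shift [-0.0713  0.0324 -0.0585] tool shift [ 0.0568 -0.0537  0.0586] jaw ang 22.06 t 23.6 w 0.098 F [-0.1  0.2  0.7]
  rot [-0.15 -0.03 -0.04] final-axes shift [ 0.0569 -0.0538  0.0585]
  rot [-5.0000e-02  2.4000e-01  1.7996e+02] final-axes shift [-0.0569  0.0538  0.0585]
pos [0.5739 0.0208 0.2085] world shift [-0.0713  0.0324 -0.1045] tool shift [ 0.0568 -0.0536  0.1046] jaw ang 22.06 t 23.6 w 0.098 F [-0.1  0.2  0.7]
  rot [-0.15 -0.03 -0.04] final-axes shift [ 0.0569 -0.0538  0.1045]
  rot [-5.0000e-02  2.4000e-01  1.7996e+02] final-axes shift [-0.0569  0.0538  0.1045]
```

```bash
python3 -m crank '[[[0.0284,-0.0269,0],[-0.1,0,0],0],[[0.0284,-0.0269,0],[0,0,0],0],[[0,0,0],[0,0,0],0],[[0,0,0.035],[0,0,0],0],[[0,0,0.035],[0,0,0],0],[[0,0,0.02],[0,0,0],0],[[0,0,0],[0,0,0],0],[[0,0,0],[0,0,0],0]]' 60
python3 - <<'E'
from h import *
go([.5026,.0532,.104],22.1)
c=bot.calibration('wrist');p,d=bot.read_camera('wrist')
cv2.imwrite('pics/w16.png',p[:,:,::-1])
p,d=bot.read_camera('scene');crop(p,230,140,120,100,6,'pics/s16.png')
E
```

```text
t: 24.6
eef_pos: [0.5041, 0.0533, 0.12]
tool_rot: [0.001, 0.559, 0.829, 0.001]
contact_force: [0.0, 0.7, 0.2]
gripper_width: 0.002
pos [0.5041 0.0533 0.12  ] world shift [-0.0015 -0.0001 -0.016 ] tool shift [ 0.0005 -0.0015  0.016 ] jaw ang 22.04 t 24.6 w 0.002 F [0.  0.7 0.2]
  rot [ 0.09  0.01 -0.06] final-axes shift [ 0.0005 -0.0014  0.016 ]
  rot [ 2.0000e-02 -1.4000e-01  1.7994e+02] final-axes shift [-0.0005  0.0014  0.016 ]
```

View pics/w16.png

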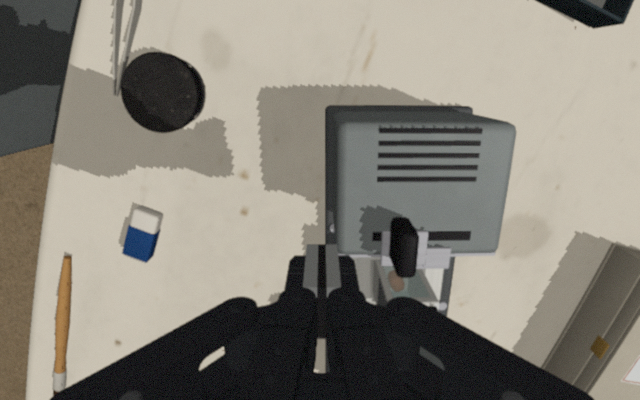

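View pics/s16.png

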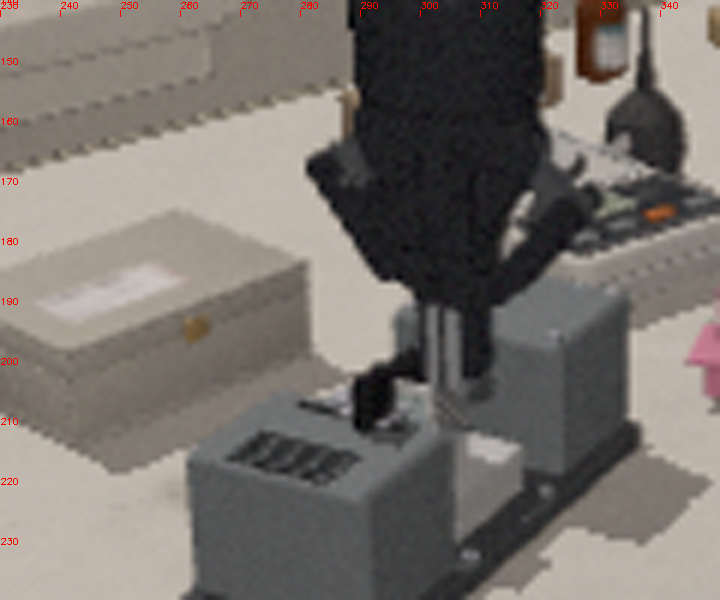

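```bash
python3 -m crank '[[[0.0005,0,0.01],[0,0,0],0],[[0,0,0.006],[0,0,0],0],[[0,0,0],[0,0,0],0],[[0,0.008,0],[0,0,0],0],[[0,0.008,0],[0,0,0],0],[[0,0.006,0],[0,0,0],0],[[0,0.004,0],[0,0,0],0],[[0,0,0],[0,0,0],0]]'
python3 - <<'E'
from h import *
go([.5416,.069,.104],22.1)
c=bot.calibration('wrist');p,d=bot.read_camera('wrist')
crop(p,260,170,200,150,4,'pics/w17.png')
E
```

```text
t: 25.7
eef_pos: [0.5274, 0.0637, 0.1033]
tool_rot: [0.0, 0.559, 0.829, 0.0]
contact_force: [0.2, 0.1, 0.3]
gripper_width: 0.003
pos [0.5274 0.0637 0.1033] world shift [0.0142 0.0053 0.0007] tool shift [-0.0004  0.0151 -0.0007] jaw ang 22.06 t 25.7 w 0.003 F [0.2 0.1 0.3]
  rot [ 0.04  0.   -0.04] final-axes shift [-0.0004  0.0151 -0.0007]
  rot [ 1.0000e-02 -7.0000e-02  1.7996e+02] final-axes shift [ 0.0004 -0.0151 -0.0007]
```

View pics/w17.png

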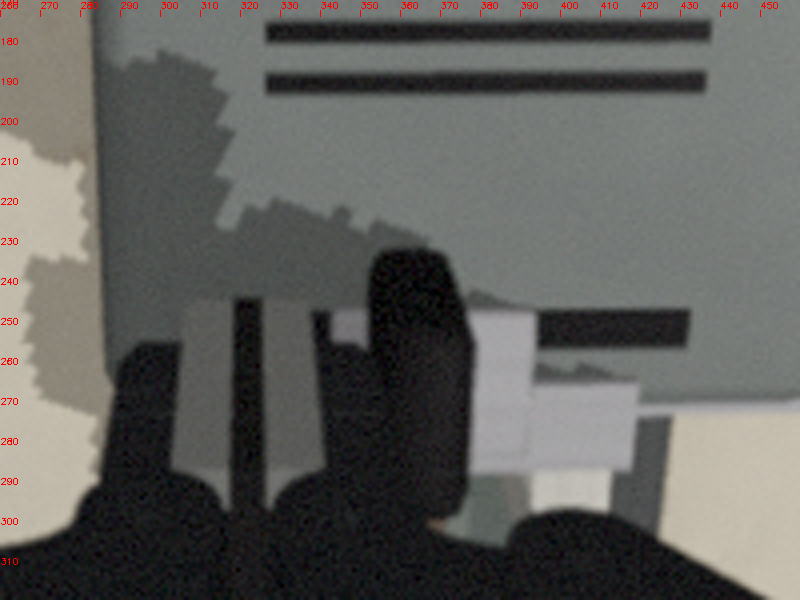

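```bash
python3 -m crank '[[[0,0.005,0],[0,0,0],0],[[0,0.006,0],[0,0,0],0],[[0,0.006,0],[0,0,0],0],[[0,0.005,0],[0,0,0],0],[[0,0,0],[0,0,0],0]]'
python3 - <<'E'
from h import *
go([.5416,.069,.104],22.1)
c=bot.calibration('wrist');p,d=bot.read_camera('wrist')
crop(p,260,170,200,150,4,'pics/w18.png')
E
```

```text
t: 26.38
eef_pos: [0.5482, 0.0721, 0.1034]
tool_rot: [0.0, 0.559, 0.829, 0.001]
contact_force: [-0.2, 0.3, 0.0]
gripper_width: 0.001
pos [0.5482 0.0721 0.1034] world shift [-0.0066 -0.0031  0.0006] tool shift [-0.0004 -0.0073 -0.0006] jaw ang 22.07 t 26.375 w 0.001 F [-0.2  0.3  0. ]
  rot [ 0.09  0.   -0.03] final-axes shift [-0.0004 -0.0073 -0.0006]
  rot [ 0.0000e+00 -1.3000e-01  1.7997e+02] final-axes shift [ 0.0004  0.0073 -0.0006]
```

View pics/w18.png

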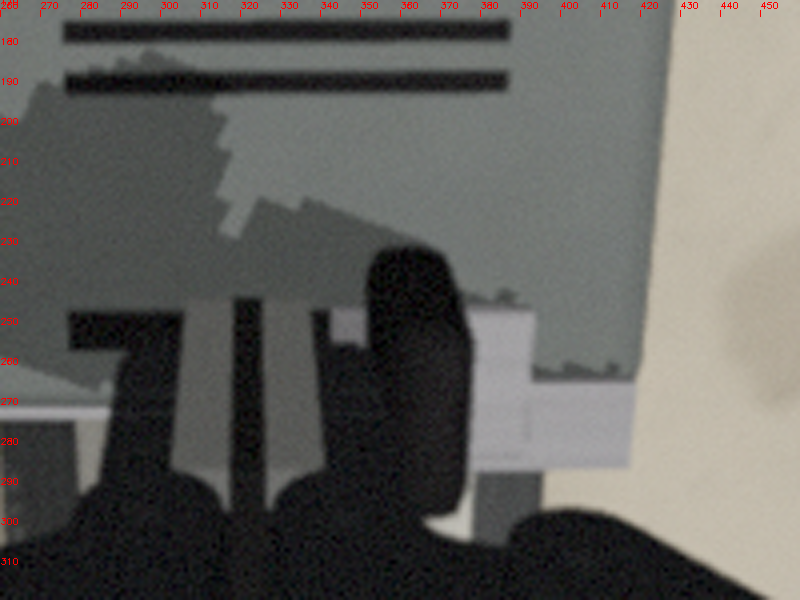

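```bash
python3 -m crank '[[[0,0.003,0],[0,0,0],0],[[0,0.002,0],[0,0,0],0],[[0,0.001,0],[0,0,0],0],[[0,0,0],[0,0,0],0]]'
python3 -m crank '[[[0,0.001,0],[0,0,0],0],[[0,0.0005,0],[0,0,0],0],[[0,0,0],[0,0,0],0]]'
```

```text
t: 26.92
eef_pos: [0.5498, 0.0726, 0.1031]
tool_rot: [-0.002, 0.559, 0.829, -0.003]
contact_force: [-11.8, -2.6, 11.0]
gripper_width: -0.002
t: 27.3
eef_pos: [0.5499, 0.0727, 0.103]
tool_rot: [-0.002, 0.559, 0.829, -0.004]
contact_force: [-15.7, -4.3, 14.5]
gripper_width: 0.003
```

```bash
python3 -m crank '[[[0,0.0007,0],[0,0,0],0],[[0,0,0],[0,0,0],0]]'
```

```text
t: 27.55
eef_pos: [0.55, 0.0727, 0.103]
tool_rot: [-0.003, 0.559, 0.829, -0.005]
contact_force: [-16.8, -5.8, 16.4]
gripper_width: -0.003
```

```bash
python3 - <<'E'
from h import *
go([.5416,.069,.104],22.1)
c=bot.calibration('wrist');p,d=bot.read_camera('wrist')
crop(p,260,170,200,150,4,'pics/w19.png')
p,d=bot.read_camera('scene');crop(p,230,140,120,100,6,'pics/s19.png')
E
```

```text
pos [0.55   0.0727 0.103 ] world shift [-0.0084 -0.0037  0.001 ] tool shift [-0.0003 -0.0092 -0.0009] jaw ang 22.02 t 27.55 w -0.003 F [-16.8  -5.8  16.4]
  rot [-0.64  0.05 -0.08] final-axes shift [-0.0003 -0.0092 -0.001 ]
  rot [8.0000e-02 1.0000e+00 1.7992e+02] final-axes shift [ 0.0003  0.0092 -0.001 ]
```

View pics/w19.png

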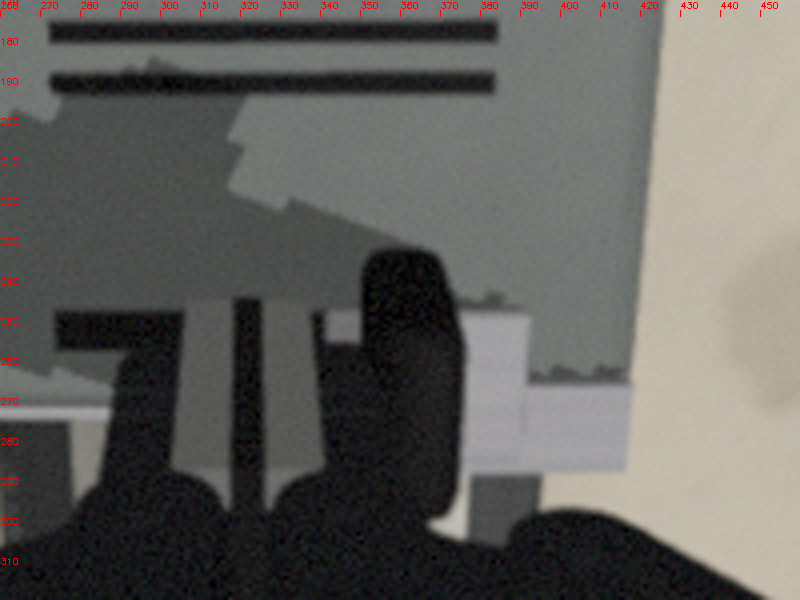

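View pics/s19.png

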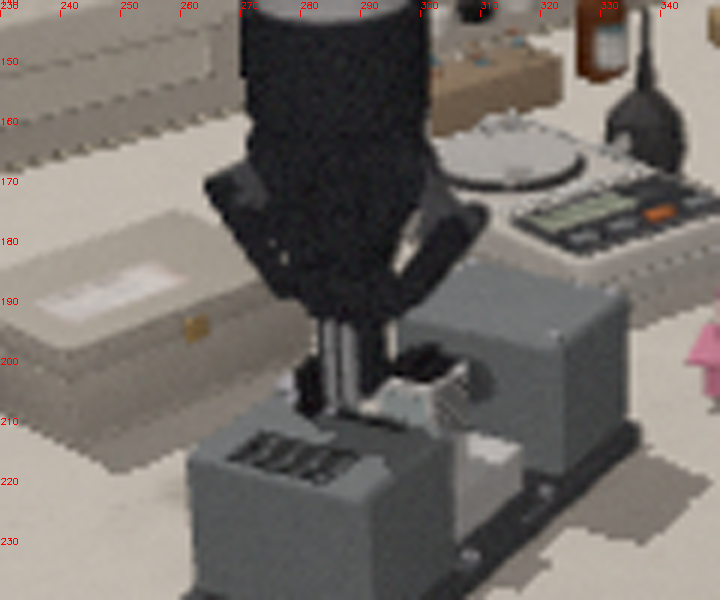

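```bash
python3 -m crank '[[[0,-0.004,0],[0,0,0],0],[[0,-0.006,0],[0,0,0],0],[[0,0,-0.03],[0,0,0],0],[[0,0,-0.04],[0,0,0],0],[[0,0,-0.035],[0,0,0],0],[[-0.03,0,0],[0,0,0],0],[[-0.025,0,0],[0,0,0],0],[[0,0,0],[0,0,0],0]]'
python3 - <<'E'
from h import *
go([.5416,.069,.104],22.1)
c=bot.calibration('wrist');p,d=bot.read_camera('wrist');np.save('pics/w20c.npy',c,allow_pickle=True)
crop(p,240,60,150,130,5,'pics/w20.png')
print([ (v,u,dep(c,(u,v),d[v,u]).round(4)) for u,v in [(335,105),(330,105),(325,105)]])
E
```

```text
t: 28.65
eef_pos: [0.5673, 0.0178, 0.2084]
tool_rot: [0.001, 0.56, 0.828, 0.0]
contact_force: [0.2, -0.3, 0.4]
gripper_width: 0.003
pos [0.5673 0.0178 0.2084] world shift [-0.0257  0.0512 -0.1044] tool shift [ 0.0572 -0.005   0.1044] jaw ang 21.83 t 28.65 w 0.003 F [ 0.2 -0.3  0.4]
  rot [ 0.08  0.07 -0.27] final-axes shift [ 0.0571 -0.0046  0.1044]
  rot [ 1.0000e-01 -1.2000e-01  1.7973e+02] final-axes shift [-0.0571  0.0046  0.1044]
[(105, 335, array([0.5538, 0.0779, 0.0798])), (105, 330, array([0.5506, 0.0765, 0.0787])), (105, 325, array([0.5472, 0.0753, 0.0803]))]
```

View pics/w20.png

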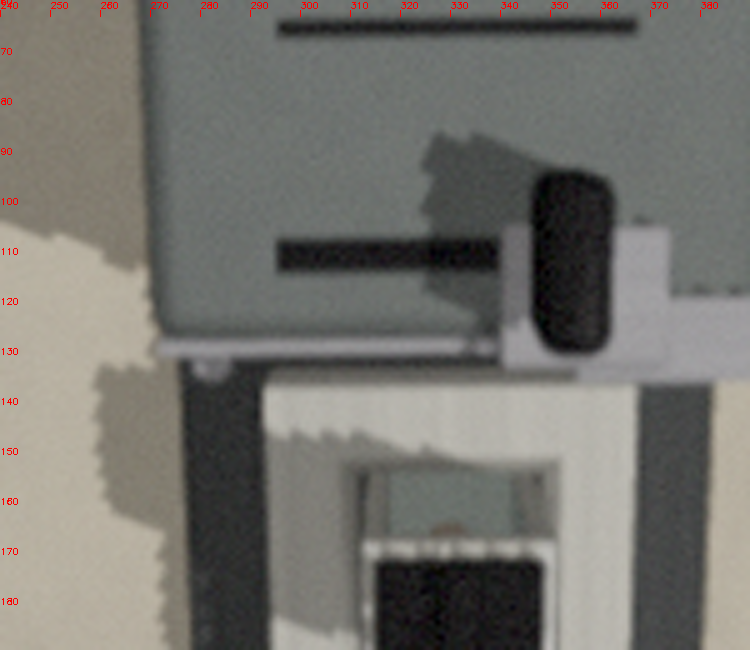

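```bash
python3 - <<'E'
from h import *
c0=np.load('pics/w15c.npy',allow_pickle=True).item();c=np.load('pics/w20c.npy',allow_pickle=True).item()
th=np.radians(22.1);y=np.array([np.cos(th),np.sin(th),0]);x=np.array([-y[1],y[0],0])
a=onz(c0,(304.2,114),.104);b=onz(c,(354.5,112.3),.104);w=np.array([.5752,.0192,0])
print((b-a)@y,(b-a)@x,(a-w)@y,(b-w)@y)
# plate features on z~.083: plate left edge
p0=onz(c0,(293,120),.082);p1=onz(c,(340,117),.082);print('plate left',(p1-p0)@y)
s0=[onz(c0,(u,112),.08) for u in(286.7,359)];print('slot',[((s-w)@y).round(4) for s in s0],((onz(c,(295.2,111),.08)-w)@y).round(4))
k0=onz(c0,(286.0,138.3),.034);k1=onz(c,(292.6,136.5),.034);print('block check',(k1-k0)@y)
E
```

```text
0.026469801549248755 0.0004883013791872988 -0.012419064535572566 0.014050737013676186
plate left 0.027442442489189093
slot [np.float64(-0.0262), np.float64(0.0255)] -0.0261
block check -0.00021239951554300878
```

```bash
python3 -m crank '[[[0.03,-0.001,0],[0,0,0],0],[[0.027,0,0],[0,0,0],0],[[0,0,0],[0,0,0],0],[[0,0,0.03],[0,0,0],0],[[0,0,0.04],[0,0,0],0],[[0,0,0.03],[0,0,0],0],[[0,0,0.004],[0,0,0],0],[[0,0,0],[0,0,0],0],[[0,0,0],[0,0,0],0]]'
python3 - <<'E'
from h import *
go([.5416,.069,.104],22.1)
c=bot.calibration('wrist');p,d=bot.read_camera('wrist')
cv2.imwrite('pics/w21.png',p[:,:,::-1])
p,d=bot.read_camera('scene');cv2.imwrite('pics/s21.png',p[:,:,::-1])
E
```

```text
t: 29.82
eef_pos: [0.5453, 0.0728, 0.1058]
tool_rot: [0.001, 0.559, 0.829, 0.001]
contact_force: [0.3, 0.1, 0.0]
gripper_width: 0.001
pos [0.5453 0.0728 0.1058] world shift [-0.0037 -0.0038 -0.0018] tool shift [-0.0021 -0.0048  0.0018] jaw ang 22.05 t 29.825 w 0.001 F [0.3 0.1 0. ]
  rot [ 0.17  0.04 -0.05] final-axes shift [-0.0021 -0.0048  0.0018]
  rot [ 7.0000e-02 -2.7000e-01  1.7995e+02] final-axes shift [0.0021 0.0048 0.0018]
```

View pics/w21.png

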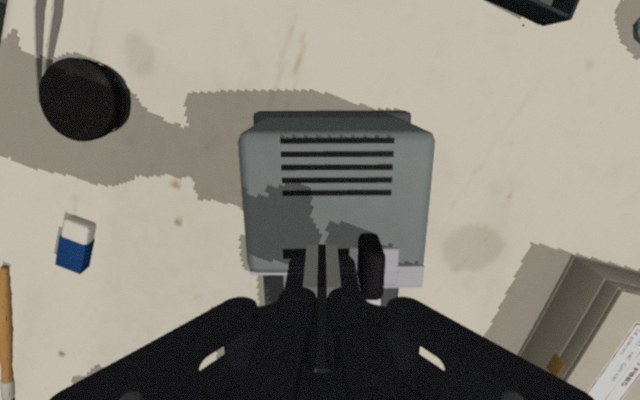

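View pics/s21.png

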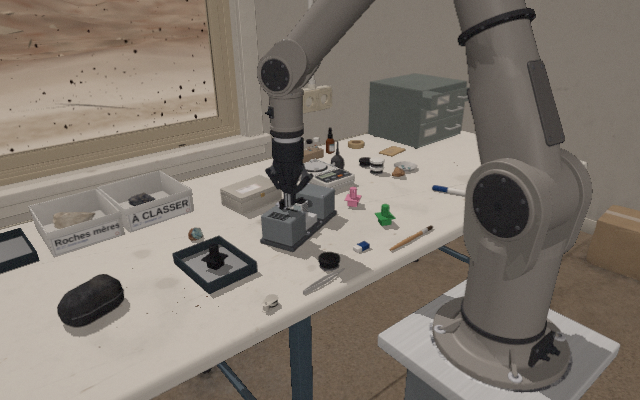

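```bash
python3 -m crank '[[[0,0.003,0],[0,0,0],0],[[0,0.001,0],[0,0,0],0],[[0,0,0],[0,0,0],0]]'
python3 -m crank '[[[0,0.0012,0],[0,0,0],0],[[0,0,0],[0,0,0],0]]'
python3 -m crank '[[[0,0.0012,0],[0,0,0],0],[[0,0,0],[0,0,0],0]]'
python3 - <<'E'
from h import *
go([.5416,.069,.104],22.1)
E
```

```text
t: 30.3
eef_pos: [0.548, 0.0741, 0.1044]
tool_rot: [0.0, 0.559, 0.829, 0.0]
contact_force: [-0.2, -0.6, -0.0]
gripper_width: -0.004
t: 30.55
eef_pos: [0.5486, 0.0743, 0.1042]
tool_rot: [-0.0, 0.559, 0.829, -0.0]
contact_force: [-1.9, -0.7, 1.6]
gripper_width: 0.002
t: 30.8
eef_pos: [0.5487, 0.0744, 0.1041]
tool_rot: [-0.001, 0.559, 0.829, -0.001]
contact_force: [-5.1, -2.1, 5.0]
gripper_width: 0.001
pos [0.5487 0.0744 0.1041] world shift [-0.0071 -0.0054 -0.0001] tool shift [-0.0024 -0.0086  0.0001] jaw ang 22.05 t 30.8 w 0.001 F [-5.1 -2.1  5. ]
  rot [-0.16  0.01 -0.05] final-axes shift [-0.0023 -0.0086  0.0001]
  rot [2.0000e-02 2.5000e-01 1.7995e+02] final-axes shift [0.0023 0.0086 0.0001]
```

```bash
python3 -m crank '[[[0,-0.004,0],[0,0,0],0],[[0,0,-0.008],[0,0,0],0],[[0,0,0],[0,0,0],0],[[0,0.003,0],[0,0,0],0],[[0,0,0],[0,0,0],0]]'
python3 -m crank '[[[0,0.0015,0],[0,0,0],0],[[0,0,0],[0,0,0],0]]'
python3 -m crank '[[[0,0.0015,0],[0,0,0],0],[[0,0,0],[0,0,0],0]]'
python3 -m crank '[[[0,0.0015,0],[0,0,0],0],[[0,0,0],[0,0,0],0]]'
python3 - <<'E'
from h import *
go([.5416,.069,.104],22.1)
E
```

```text
t: 31.42
eef_pos: [0.5496, 0.0748, 0.1124]
tool_rot: [0.0, 0.559, 0.829, 0.0]
contact_force: [-0.3, 0.5, 0.7]
gripper_width: 0.003
t: 31.68
eef_pos: [0.5507, 0.0752, 0.1123]
tool_rot: [0.0, 0.559, 0.829, 0.0]
contact_force: [0.7, -0.0, -0.2]
gripper_width: -0.001
t: 31.92
eef_pos: [0.5521, 0.0758, 0.1124]
tool_rot: [0.0, 0.559, 0.829, 0.0]
contact_force: [1.0, 0.7, -0.3]
gripper_width: 0.003
t: 32.17
eef_pos: [0.5535, 0.0763, 0.1124]
tool_rot: [0.0, 0.559, 0.829, 0.0]
contact_force: [-0.5, -0.2, 0.4]
gripper_width: 0.004
pos [0.5535 0.0763 0.1124] world shift [-0.0119 -0.0073 -0.0084] tool shift [-0.0023 -0.0138  0.0084] jaw ang 22.06 t 32.175 w 0.004 F [-0.5 -0.2  0.4]
  rot [ 0.04  0.01 -0.04] final-axes shift [-0.0023 -0.0138  0.0084]
  rot [ 1.0000e-02 -6.0000e-02  1.7996e+02] final-axes shift [0.0023 0.0138 0.0084]
```

```bash
python3 - <<'E'
from h import *
c=bot.calibration('wrist');p,d=bot.read_camera('wrist')
crop(p,240,170,200,150,4,'pics/w22.png')
p,d=bot.read_camera('scene');crop(p,230,140,120,100,6,'pics/s22.png')
E
```

```text
(no output)
```

View pics/w22.png

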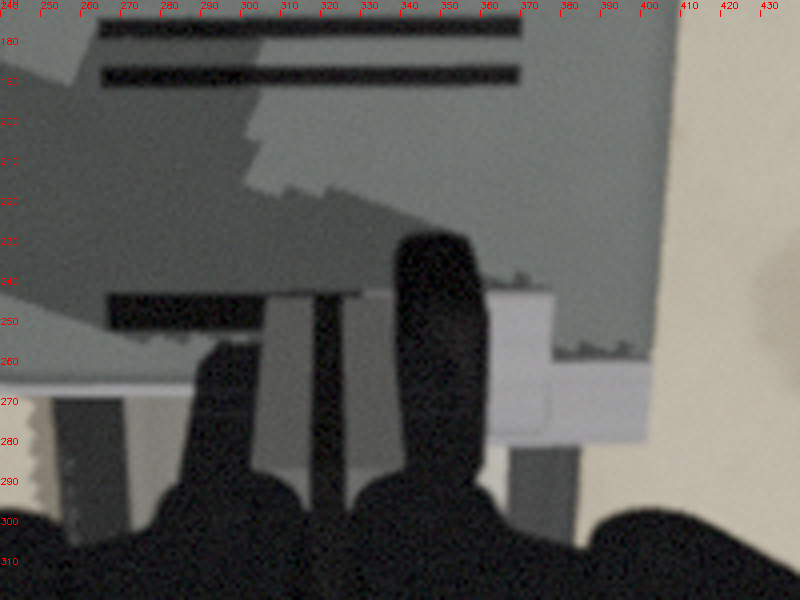

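View pics/s22.png

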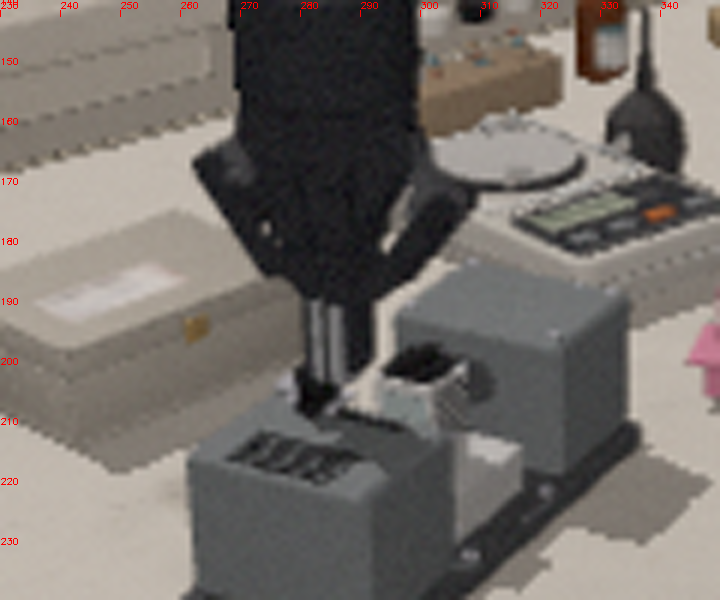

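```bash
python3 -m crank '[[[0,0,-0.02],[0,0,0],0],[[0,0,-0.02],[0,0,0],0.05],[[-0.0023,0.013,0],[0,0,0],0.05],[[0,0,0],[0,0,0],0.05],[[0,0,0],[0,0,0],0.05]]'
python3 - <<'E'
from h import *
go([.5416,.069,.102],22.1)
c=bot.calibration('wrist');p,d=bot.read_camera('wrist');np.save('pics/w23c.npy',c,allow_pickle=True)
cv2.imwrite('pics/w23.png',p[:,:,::-1])
E
```

```text
t: 32.9
eef_pos: [0.5657, 0.0789, 0.1513]
tool_rot: [-0.0, 0.559, 0.829, -0.0]
contact_force: [-0.7, -0.4, -0.9]
gripper_width: 0.586
pos [0.5657 0.0789 0.1513] world shift [-0.0241 -0.0099 -0.0493] tool shift [-0.0002 -0.026   0.0493] jaw ang 22.06 t 32.9 w 0.586 F [-0.7 -0.4 -0.9]
  rot [-0.07 -0.02 -0.04] final-axes shift [-0.0001 -0.0261  0.0493]
  rot [-3.0000e-02  1.1000e-01  1.7996e+02] final-axes shift [0.0001 0.0261 0.0493]
```

View pics/w23.png

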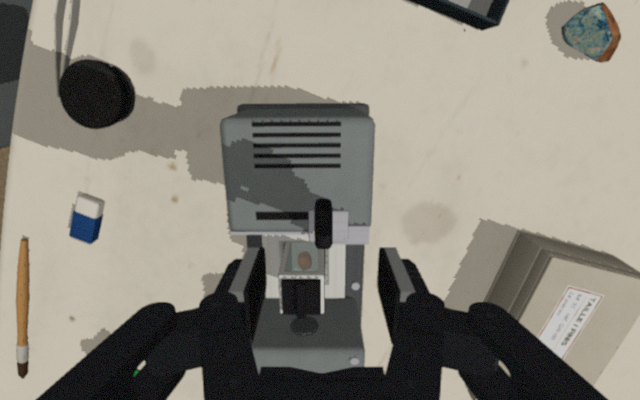

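```bash
python3 -m crank '[[[0,0,0.025],[0,0,0],0.05],[[0,0,0.02],[0,0,0],0.05],[[0,0,0.004],[0,0,0],0.05],[[0,0,0],[0,0,0],0.05],[[0,0,0],[0,0,0],0.03],[[0,0,0],[0,0,0],0.018]]' 30
python3 -m crank '[[[0,0,0],[0,0,0],0.012],[[0,0,0],[0,0,0],0.008],[[0,0,0],[0,0,0],0.004],[[0,0,0],[0,0,0],0.004],[[0,0,0],[0,0,0],0.004]]'
python3 - <<'E'
from h import *
go([.5416,.069,.102],22.1)
c=bot.calibration('wrist');p,d=bot.read_camera('wrist')
crop(p,240,170,180,150,4,'pics/w24.png')
E
```

```text
t: 33.7
eef_pos: [0.5667, 0.0791, 0.1041]
tool_rot: [0.001, 0.559, 0.829, 0.001]
contact_force: [0.1, 0.4, -0.2]
gripper_width: 0.211
t: 34.33
eef_pos: [0.5665, 0.0791, 0.1038]
tool_rot: [0.0, 0.559, 0.829, 0.0]
contact_force: [-1.3, -0.6, 5.5]
gripper_width: 0.11
pos [0.5665 0.0791 0.1038] world shift [-0.0249 -0.0101 -0.0018] tool shift [ 0.     -0.0269  0.0018] jaw ang 22.06 t 34.325 w 0.11 F [-1.3 -0.6  5.5]
  rot [ 0.06  0.02 -0.04] final-axes shift [ 0.0001 -0.0269  0.0018]
  rot [ 4.0000e-02 -1.0000e-01  1.7996e+02] final-axes shift [-0.0001  0.0269  0.0018]
```

View pics/w24.png

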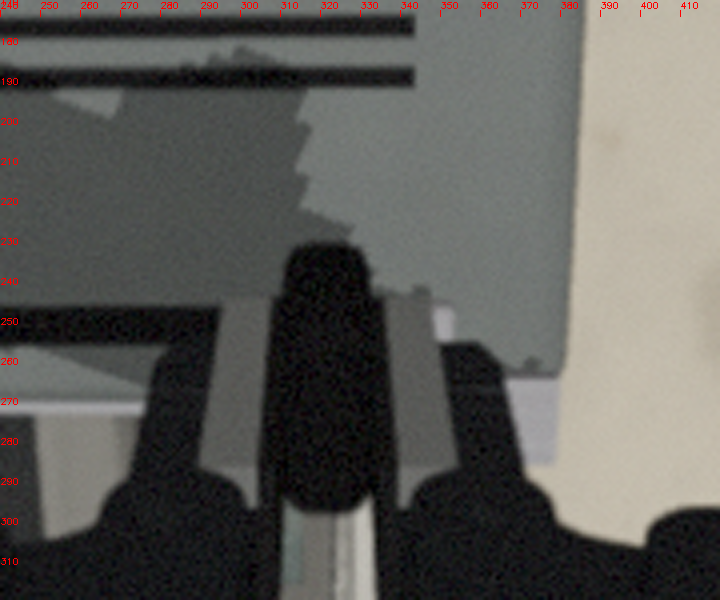

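```bash
python3 -m crank '[[[0,0.001,0],[0,0,0],0.004],[[0,0.001,0],[0,0,0],0.004],[[0,0,0],[0,0,0],0.004]]'
python3 -m crank '[[[0,0.001,0],[0,0,0],0.004],[[0,0,0],[0,0,0],0.004]]'
python3 - <<'E'
from h import *
go([.5416,.069,.102],22.1)
E
```

```text
t: 34.75
eef_pos: [0.5668, 0.0792, 0.1037]
tool_rot: [-0.0, 0.559, 0.829, -0.001]
contact_force: [-6.6, -2.5, 11.8]
gripper_width: 0.105
t: 35.0
eef_pos: [0.5669, 0.0793, 0.1037]
tool_rot: [-0.001, 0.559, 0.829, -0.002]
contact_force: [-8.5, -2.5, 14.7]
gripper_width: 0.112
pos [0.5669 0.0793 0.1037] world shift [-0.0253 -0.0103 -0.0017] tool shift [-0.     -0.0273  0.0019] jaw ang 22.04 t 35.0 w 0.112 F [-8.5 -2.5 14.7]
  rot [-0.26  0.04 -0.06] final-axes shift [-0.     -0.0273  0.0017]
  rot [7.0000e-02 4.0000e-01 1.7994e+02] final-axes shift [0.     0.0273 0.0017]
```

```bash
python3 -m crank '[[[0,-0.003,0],[0,0,0],0.02],[[0,0,-0.003],[0.2,0,0],0.025],[[0,0,0],[0,0,0],0.025],[[0,0,0],[0,0,0],0.015],[[0,0,0],[0,0,0],0.004],[[0,0,0],[0,0,0],0.004],[[0,0,0],[0,0,0],0.004]]'
python3 -m crank '[[[0,0.001,0],[0,0,0],0.004],[[0,0.001,0],[0,0,0],0.004],[[0,0,0],[0,0,0],0.004]]'
python3 -m crank '[[[0,0.001,0],[0,0,0],0.004],[[0,0.001,0],[0,0,0],0.004],[[0,0,0],[0,0,0],0.004]]'
python3 - <<'E'
from h import *
go([.5416,.069,.102],22.1)
E
```

```text
t: 35.88
eef_pos: [0.5664, 0.0791, 0.1064]
tool_rot: [-0.001, 0.559, 0.829, -0.001]
contact_force: [0.5, 0.5, 0.4]
gripper_width: 0.107
t: 36.25
eef_pos: [0.5667, 0.0793, 0.1063]
tool_rot: [-0.002, 0.559, 0.829, -0.003]
contact_force: [-6.0, -1.3, 6.0]
gripper_width: 0.106
t: 36.62
eef_pos: [0.5669, 0.0794, 0.1063]
tool_rot: [-0.003, 0.559, 0.829, -0.004]
contact_force: [-11.0, -2.5, 12.3]
gripper_width: 0.104
pos [0.5669 0.0794 0.1063] world shift [-0.0253 -0.0104 -0.0043] tool shift [-0.0001 -0.0273  0.0045] jaw ang 22.03 t 36.625 w 0.104 F [-11.   -2.5  12.3]
  rot [-0.58  0.03 -0.07] final-axes shift [-0.0001 -0.0274  0.0043]
  rot [5.0000e-02 9.1000e-01 1.7993e+02] final-axes shift [0.0001 0.0274 0.0043]
```

```bash
python3 - <<'E'
from h import *
c=bot.calibration('top');th=np.radians(22.1);y=np.array([np.cos(th),np.sin(th),0]);x=np.array([-y[1],y[0],0]);w=np.array([.5749,.0191,0])
for u in [(279.3,197.8),(280,198.2)]:
  T=onz(c,u,.104);print(((T-w)@y).round(4),((T-w)@x).round(4))
E
python3 -m crank '[[[0,-0.0035,0],[0.5,0,0],0.01],[[0,0,0],[0,0,0],0.02],[[0,0,0],[0,0,0],0.03],[[0,0,0],[0,0,0],0.03]]'
python3 -m crank '[[[0,0,-0.02],[0,0,0],0.03],[[0,0,-0.03],[0,0,0],0.03],[[0,0,-0.04],[0,0,0],0.03],[[-0.03,-0.012,0],[0,0,0],0.03],[[-0.025,0,0],[0,0,0],0.03],[[0,0,0],[0,0,0],0.03],[[0,0,0],[0,0,0],0.03]]'
python3 - <<'E'
from h import *
go([.5416,.069,.102],22.1)
c=bot.calibration('wrist');p,d=bot.read_camera('wrist');np.save('pics/w25c.npy',c,allow_pickle=True)
crop(p,245,60,150,130,5,'pics/w25.png')
E
```

```text
-0.0142 0.0591
-0.0157 0.058
t: 37.12
eef_pos: [0.5669, 0.0793, 0.1063]
tool_rot: [-0.003, 0.559, 0.829, -0.005]
contact_force: [0.4, 0.0, 0.3]
gripper_width: 0.347
t: 38.0
eef_pos: [0.5772, 0.0252, 0.1973]
tool_rot: [-0.003, 0.558, 0.83, -0.004]
contact_force: [-0.8, -0.6, -0.2]
gripper_width: 0.352
pos [0.5772 0.0252 0.1973] world shift [-0.0356  0.0438 -0.0953] tool shift [ 0.0539 -0.0155  0.0955] jaw ang 22.1 t 38.0 w 0.352 F [-0.8 -0.6 -0.2]
  rot [-0.61 -0.02  0.  ] final-axes shift [ 0.054  -0.0165  0.0953]
  rot [ 3.0e-02 -9.7e-01 -1.8e+02] final-axes shift [-0.054   0.0165  0.0953]
```

View pics/w25.png

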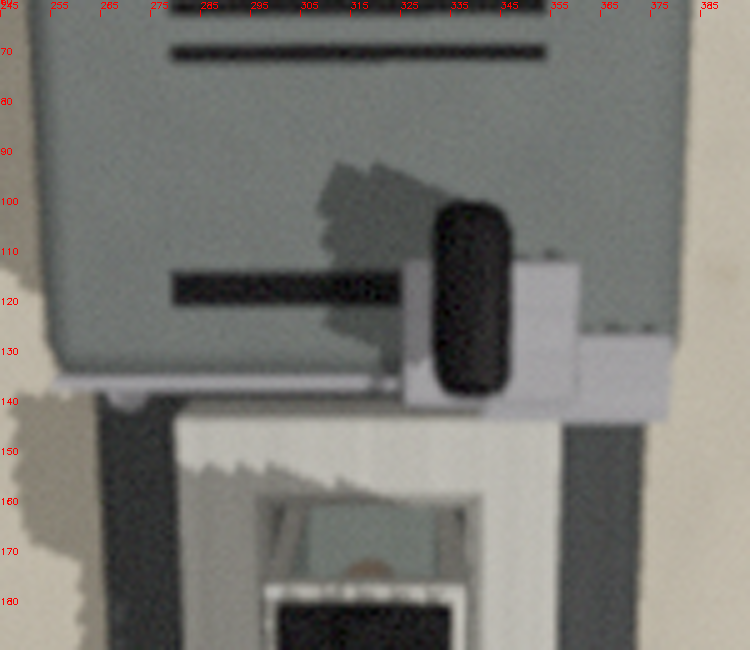

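```bash
python3 - <<'E'
from h import *
c=np.load('pics/w25c.npy',allow_pickle=True).item();th=np.radians(22.1);y=np.array([np.cos(th),np.sin(th),0])
print('tab',(onz(c,(339.4,119.5),.104)-[.5752,.0192,0])@y,'slot L',(onz(c,(279.5,117.5),.08)-[.5752,.0192,0])@y,'plug block c',(onz(c,(318.7,150),.034)-[.5752,.0192,0])@y)
E
python3 -m crank '[[[0,0,-0.04],[0,0,0],0.03],[[-0.05,0,-0.02],[0,0,0],0.03],[[-0.05,0,0],[0,0,0],0.03],[[-0.05,0,0],[0,0,0],0.03],[[-0.05,0,0],[0,0,0],0.03],[[-0.05,0,0],[0,0,0],0.03],[[0,0,0],[0,0,0],0.03]]'
python3 - <<'E'
from h import *
p,d=bot.read_camera('top');cv2.imwrite('pics/t26.png',p[:,:,::-1]);crop(p,240,145,130,90,6,'pics/t26c.png');np.save('pics/t26.npy',p)
E
```

```text
tab 0.014290140127626109 slot L -0.026011829200560437 plug block c -1.2461146440916534e-05
t: 38.92
eef_pos: [0.6719, -0.2116, 0.2557]
tool_rot: [-0.003, 0.561, 0.828, -0.006]
contact_force: [-0.4, -0.3, 0.1]
gripper_width: 0.346
```

View pics/t26.png

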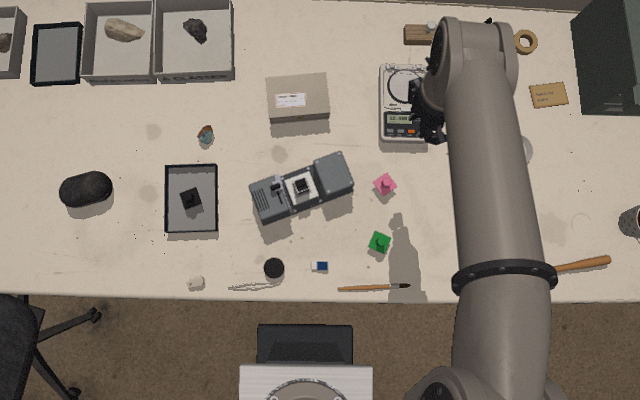

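View pics/t26c.png

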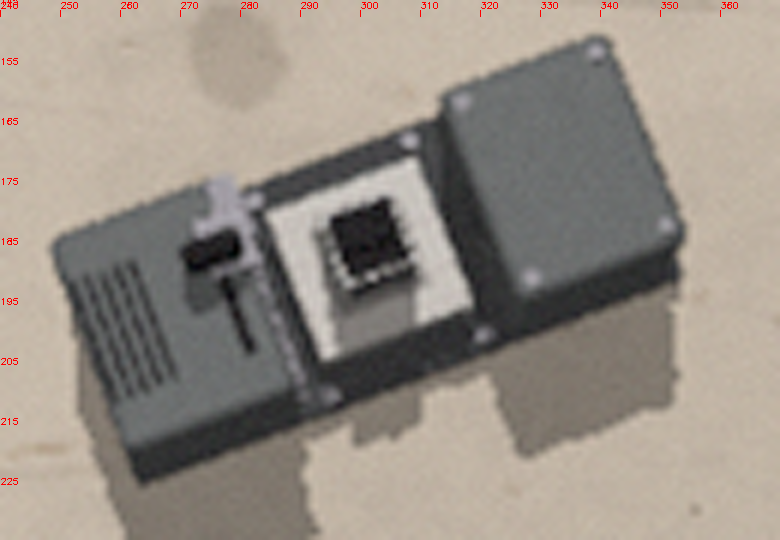

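```bash
python3 - <<'E'
from h import *
c=bot.calibration('top');th=np.radians(22.1);y=np.array([np.cos(th),np.sin(th),0]);x=np.array([-y[1],y[0],0]);w=np.array([.5749,.0191,0])
for n,(u0,v0,u1,v1) in (('top0',(270,190,290,206)),('t26',(264,178,286,196))):
  g=np.load(f'pics/{n}.npy').astype(float).mean(2);s=g[v0:v1,u0:u1]
  wt=np.clip(45-s,0,None);vv,uu=np.mgrid[v0:v1,u0:u1]
  # keep biggest comp
  m=(wt>0).astype(np.uint8);k,l,st,ce=cv2.connectedComponentsWithStats(m);i=1+np.argmax(st[1:,4]);wt=wt*(l==i)
  u=(uu*wt).sum()/wt.sum();v=(vv*wt).sum()/wt.sum();T=onz(c,(u,v),.1)
  print(n,round(u,2),round(v,2),st[i],((T-w)@y).round(4),((T-w)@x).round(4))
E
```

```text
top0 279.02 197.84 [ 5  5  9  7 43] -0.0135 0.0597
t26 275.01 187.0 [ 7  6  9  7 40] 0.013 0.0595
```

```bash
python3 - <<'E'
from station import bot
o=bot.get_obs();print(o['t'],o['contact_force']);print(bot.hand_in())
E
```

```text
38.975 [-1.0976312   0.32657813  0.59224524]
the job is handed in; nothing more can be done
None
```

I handed the job in at t ≈ 39 s. All three steps were done in the order asked, but one camera check on the shutter came out short.

- **Plug:** I lifted it straight up out of the well and set it upright in the tray beside the reader. The last top view shows it standing there.
- **Cell:** I gripped it on the ribbed sides and lowered it into the well with its clear faces towards the two heads. It touched the floor with its foot at the well floor's 12 mm. After release it stood upright, square to the block.
- **Shutter:** I pushed the tab, then gripped it and dragged it again at two heights. Each of these ran into the same hard stop, with 10–17 N of resistance against the 1.5 N it should take. The gripped position put the tab 15 mm past the reader's centre, which fits fully open if the travel is centred, as the slot is.

**Check that disagreed:** camera estimates of the tab's travel came to only about 26.5–27.5 mm, not 30 mm. I put this down to parallax on the black tab, or the shutter starting slightly open. I trusted the repeated hard stop over the pictures, so full opening is not confirmed by the cameras. One other push slid over the top of the tab without moving it.

At hand-in the arm was well clear and touching nothing.

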